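# Copy the tray's corner angle to the portioning fence with a bevel gauge

## Task

Pick up the hinged bevel gauge and slide it gently home into the inside corner of the wooden serving tray, so that its stock lies along the tray's rail and its swinging blade is pushed flush against the dark divider, without shifting the divider; then press the gauge's red lever fully down to lock that angle. Carry the locked gauge to the white portioning board and, with its stock along the metal rail, slide it home against the metal stop so that the blade swings the blue fence to the very same angle, and leave the gauge lying there, released. Push gently throughout and do not disturb the bowls and cup.

Things in the scene. Friction and masses are not known exactly. Their poses are not given: they have to be found in the camera images.
- gauge: Loose bevel gauge, 0.3 kg. Origin: on the pivot axis at the underside of its aluminium stock, a bar 24 wide, 18 high, from its round pivot end (radius 12) to x = 112; y: side of the blade; z up. Black handle on the stock: x 60 to 88, 20 wide, up to z = 90; grip it across y, above z = 40 to clear the rails. The blade starts opened 1.95 to 2.2 rad from the stock, wider than the tray corner.
- gauge_handle (a point): Point on the middle of the gauge's black handle, at x = 74, y = 0, z = 68 in the gauge's frame; same axes.
- blade: The gauge's brass blade, 24 wide, 10 thick, 102 long from the pivot where its end is round (radius 12); it lies above the stock, at z 19 to 29 of the gauge. Origin on the pivot axis; x runs along the blade to its tip. On it, over the pivot, a dark friction disc (radius 24, z 37 to 41 of the gauge). Until locked it swings with little friction (0.04 N m).
- lock (a joint): Red cam lever over the gauge's pivot, in rad: 0 slopes up at 46 degrees (unlocked), 0.8 lies flat, pointing along the stock to the handle (locked: it clamps the blade's disc). Axis across the stock, 48 above the gauge's underside; arm 48 long, 14 wide. Press down on it about 31 from the pivot with up to 18 N; it stays where left. Flat, its top is 52 above the gauge's underside.
- lock_tip (a point): Upper side of the red lever, 45 from its axis, near its free end.
- tray: Fixed light wooden serving tray, floor 10 above the table. Origin under the inside corner, at table height; x runs along the inner face of its rail (34 high over the floor, 14 thick, on the -y side) away from the corner, y into the tray. It spans x -50 to 250, y -30 to 154; the rims along y 154 and x 250 are 8 high over the floor. Its x axis is parallel to the board's.
- tray_corner (a point): The inside corner on the tray's floor, where the inner faces of rail and divider meet (10 above the table); the tray's axes.
- divider: Dark wooden divider of the tray, 120 long, 12 thick, 34 high, at 1.31 to 1.75 rad from the rail; very stiff swivel, must stay put. Origin at the inside corner on the tray's floor; x runs along its inner face (y = 0, looking to -y) from the corner to the free end. A gauge entered with its pivot 105 along the rail from the corner clears it.
- divider_tip (a point): Upper free end of the divider's inner face, 120 from the corner; the divider's axes.
- board: Fixed white portioning board, surface 20 above the table. Origin on the fence's swivel axis, at table height; x runs along the aluminium rail, y away from it. Rail: inner face y = -12, 14 thick, 34 high, x -26 to 238. Metal stop 15 high, face at x = -12. Board spans x -45 to 245, y -35 to 150. Stock on rail and round end on stop: the gauge's pivot is on the swivel axis.
- board_hub (a point): Point on the fence's swivel axis on the board's surface (20 above the table); the board's axes.
- fence: Blue fence of the board, 34 high. Origin on its swivel axis on the board; x runs outward; working face at y = 12, looking to -y, x 52 to 94; a thinner arm joins it to the swivel. It swivels with 0.05 N m friction and stays where left; starts at 0.75 to 0.95 rad from the rail, less than the tray corner. A gauge entered with its pivot 100 or more from the hub pushes it to larger angles with the blade's outer edge.
- fence_tip (a point): Upper free end of the fence's working face.
- blue_bowl: Blue bowl, 92 across, 45 high, loose bystander; origin at the centre of its underside.
- black_cup: Black cup, 56 across, 45 high, loose bystander; origin at the centre of its underside.
- white_ramekin: White ramekin, 66 across, 38 high, loose bystander; origin at the centre of its underside.

How it is judged:
By the outcome, as a careful person would: the job done as asked, in the order asked, and still so for the second after the job is handed in, with the robot touching nothing.
It also fails if it takes over 72 s, if anything falls off the work surface, if the arm or the gripper's body presses on something with over 40 N, if the wrist force passes 120 N, or if a joint passes its speed limit or range.

## Robot

A 6-joint arm with a two-finger parallel gripper is mounted at the origin on the work surface. World frame = base frame: x ahead of the robot, y to its left, z up, the work surface at z = 0. Lengths are in m, angles in degrees, forces in N, time in s.
With the tool pointing down it reaches from about 0.3 to 0.75 m from the base axis. Payload 8.5 kg.
Tool frame: the origin (TCP) lies on the centre line of the jaws, within the pads' length; the fingertips stand 19 mm ahead of it and the grasp point (between the pads) is the TCP; z points along the fingers, x is the direction in which the jaws open and shut, and the axes are right-handed (so a half turn about z gives the same grasp; the last joint's range is limited). The gripper opens to 85 mm and grips with 20 to 120 N. Pads are 22 mm wide; open, the fingers measure 114 mm over their backs; the gripper's body (76 mm by 85 mm) begins 54 mm behind the grasp point. The pads swing forward as they close: fully open they stand 13 mm farther back than shut.
Start: joints at [-87.393, 21.807, 74.336, -0, 83.858, -12.336], TCP at [0.142, -0.531, 0.25] pointing down, gripper open.
Joint ranges: [-178.18, 178.18], [-50.72, 133.34], [12.68, 142.11], [-81.47, 261.47], [9.98, 163.14], [-165.26, 165.26]. Speed limits (degrees/s): [136.94, 136.94, 180, 180, 180, 180].

## Interface

Orientations are given as a 3x3 rotation matrix whose columns are the frame's x, y, z axes.
In Python, from rig import env, cams, order gives the robot as it stands.
- The arm moves only by the tool step_arm, never from a script. Its argument "steps" is a list of rows, each an object with "xyz": the shift along the tool's x, y, z normalised to -1 to 1, where 1 is 0.04 m, a list of three; "turn": the turn, a rotation vector about the tool's x, y, z normalised to -1 to 1, where 1 is 0.08 rad, a list of three; "gripper": the gripper command: -1 is shut, 1 is fully open, values between are in proportion. A call has 1 to 20 rows; each row shifts and turns the commanded pose from where the row before left it, along the tool's axes as they then stand; what a row does not reach is not made up. A row lasts 1/12 s, in which the tool goes at most 41.7 mm and 7.16 degrees, less where a joint would pass 70% of its speed; a pose out of reach is approached as far as the arm can. A call with a number of a shift or a turn outside -1 to 1 is refused whole. A call with a gripper value outside its range is refused whole. The fingers move at their own pace and stop on an object; "squeeze" is the grip in N (left out, the last holds). Time passes only in rows, so rows that do not move let the fingers close. It gives the time, the measured TCP pose, the force and the opening at its end, in the units of the state.
- env.observe(): the state, without advancing time (a new reading comes with each control period).
- cams.get_image(name): name is "scene" or "top" or "wrist"; returns (picture, depth): 420x560x3 uint8, red, green, blue; 420x560 float32, m along the optical axis (not along the pixel's ray), 0 where there is no reading.
- cams.camera_info(name): a dict with "fx", "fy", "cx", "cy" (pixels), "extrinsics" (4x4, takes a point from camera to world coordinates). Camera axes: x right, y down, z forward; pixel columns grow to the right and rows downward; lengths in m; the calibration is good to about 2 mm. A picture is of the moment at which its call begins: read the wrist's pose just before it. camera_info takes no time and is no camera call; for the wrist camera it gives the pose at the moment of the call.
- order.close_job(): hands the job in, once; it reports no verdict.
The state is a dict: "time_s": time; "q": joint angles; "qvel": joint speeds; "joint_efforts": joint torques, N m; "position": TCP position; "tool_rot": TCP orientation; "ft_force": force on the tool from outside, world axes, zero at the start; "wrist_torque": the same for the moment, N m; "grip_width": finger opening in m.
Only numpy, scipy, OpenCV 4.12 (cv2) and the standard library are available. Lean on these libraries where they do the work, as an engineer would, in place of code of your own. Each camera call takes 0.05 s, during which the arm holds its last target. There are 200 camera calls.

## Working session

There is one attempt and no reset: what is moved stays moved. The work goes in short steps, Python scripts to look and compute and a tool call to move; the robot and the scene stay as the last step left them, time stands still between calls to the robot, and variables do not carry over. Pictures are saved under pics/ and viewed, about 8 in all and at most 12, crops included, and the job is handed in when it is done.

Besides the shell and the picture viewer there is one more tool, called after ">>>" as a command line: name --argument value ..., lists and objects as JSON in quotes. step_arm: Moves the arm, as the interface text tells. Scaled input: -1 to 1 covers 0.04 m each way for a shift and 0.08 rad each way for a turn. Its arguments: {"type":"object","properties":{"steps":{"type":"array"},"squeeze":{"type":"number"}},"required":["steps"]}

```bash
ls; mkdir -p pics
python3 - <<'E'
from rig import env,cams,order
import cv2,numpy as np
s=env.observe();print(s)
for n in ("scene","top"):
    im,d=cams.get_image(n);cv2.imwrite(f"pics/{n}0.png",im[:,:,::-1]);np.savez(f"{n}0.npz",im=im,d=d)
    i=cams.camera_info(n);print(n,i)
E
```

```text
pics
{'time_s': 0.0, 'q': array([-8.73928940e+01,  2.18411892e+01,  7.43831903e+01, -3.83313162e-04,
        8.38588170e+01, -1.23363313e+01]), 'qvel': array([ 0.06390809, -0.03008744,  0.00836639, -0.04948915,  0.04732494,
        0.14805498]), 'joint_efforts': array([ 3.94230728e-04, -4.48458195e+01, -2.31276548e+01, -2.20934990e-04,
        4.68399347e-03, -5.80576781e-06]), 'position': array([ 0.14180499, -0.5311378 ,  0.2497191 ]), 'tool_rot': array([[ 2.57865997e-01, -9.66180688e-01, -7.26940980e-05],
       [-9.66179648e-01, -2.57865828e-01,  1.45024600e-03],
       [-1.41994500e-03, -3.03733572e-04, -9.99998946e-01]]), 'ft_force': array([ 0.12144769, -0.0796397 ,  0.31872503]), 'wrist_torque': array([-0.01298517,  0.0135856 ,  0.03276933]), 'grip_width': 0.08515315579763331}
scene {'fx': 417.1925627311647, 'fy': 417.1925627311647, 'cx': 283.33815648238493, 'cy': 215.26464800363854, 'extrinsics': array([[ 0.21154776,  0.78064641, -0.58808054,  1.05962306],
       [ 0.97721957, -0.15846866,  0.1411722 , -0.15849247],
       [ 0.01701324, -0.60454848, -0.79638664,  0.76964338],
       [ 0.        ,  0.        ,  0.        ,  1.        ]])}
top {'fx': 403.66591065043417, 'fy': 403.66591065043417, 'cx': 282.3648302048761, 'cy': 211.32535628016012, 'extrinsics': array([[-0.0042456 , -0.98919115,  0.14657024,  0.42738377],
       [-0.99956773,  0.00846204,  0.02815587, -0.0689527 ],
       [-0.02909182, -0.14638734, -0.98879948,  1.03977459],
       [ 0.        ,  0.        ,  0.        ,  1.        ]])}
```

View pics/top0.png

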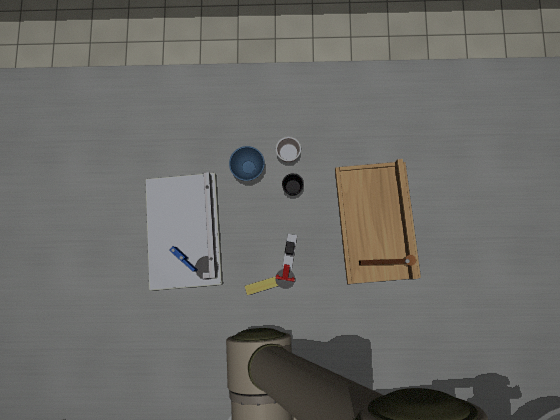

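View pics/scene0.png

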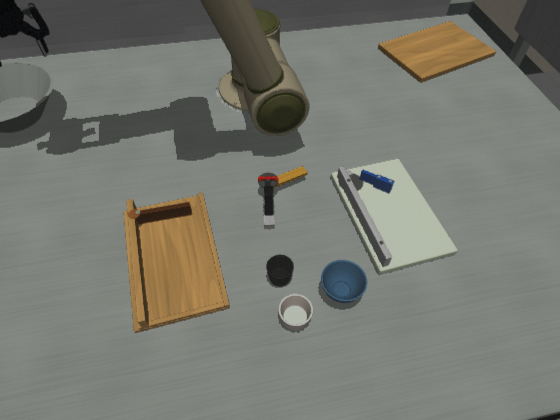

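Top view: the gauge's pivot is at about (286,278), with the handle at (291,245) and the blade running to (247,289). The board hub is near (206,268) and the fence is blue at (183,259). The tray corner is near (408,262), with the divider running to (360,262). The bowls sit above the middle of the scene, at x pixels 230–305.

```bash
cat > h.py <<'E'
import numpy as np,cv2
from rig import env,cams,order
def ray(info,uv):
    uv=np.atleast_2d(uv).astype(float);E=info["extrinsics"]
    c=np.c_[(uv[:,0]-info["cx"])/info["fx"],(uv[:,1]-info["cy"])/info["fy"],np.ones(len(uv))]
    return E[:3,3],c@E[:3,:3].T
def plane(info,uv,z):
    o,d=ray(info,uv);return (o+d*((z-o[2])/d[:,2])[:,None])
def two(i1,p1,i2,p2):
    o1,d1=ray(i1,p1);o2,d2=ray(i2,p2);A=np.c_[d1[0],-d2[0]]
    t=np.linalg.lstsq(A,o2-o1,rcond=None)[0];a=o1+t[0]*d1[0];b=o2+t[1]*d2[0]
    return (a+b)/2,np.linalg.norm(a-b)
def dpt(info,uv,depth):
    o,d=ray(info,uv);uv=np.atleast_2d(uv).astype(int);return o+d*depth[uv[:,1],uv[:,0]][:,None]
def snap(n,f):
    i=cams.camera_info(n);im,d=cams.get_image(n);cv2.imwrite(f"pics/{f}.png",im[:,:,::-1]);np.savez(f"{f}.npz",im=im,d=d,**i);return i,im,d
def rows(dw,n=None):  # world shift -> tool units
    R=env.observe()["tool_rot"];return R.T@np.array(dw)/0.04
E
python3 - <<'E'
from h import *
I=cams.camera_info("top");d=np.load("top0.npz")["d"]
np.set_printoptions(precision=3,suppress=True)
def P(n,uv,z): print(n,plane(I,uv,z)[0],"depth",dpt(I,uv,d)[0])
P("pivot",(286,279),.052);P("handle",(291,246),.09);P("stockend",(292,235),.018);P("bladetip",(247,290),.029)
P("tray corner",(408,261),.044);P("rail top far",(400,161),.044);P("rail near",(416,277),.044);P("divtip",(360,261),.044)
P("hub",(205,268),.02);P("board rail near",(211,277),.054);P("railfar",(211,174),.054);P("fencetip",(172,248),.054)
for n,uv,z in (("bowl",(247,164),.045),("cup",(293,185),.045),("ram",(288,150),.038)):P(n,uv,z)
print(cams.camera_info("wrist"))
E
```

```text
pivot [ 0.409 -0.049  0.052] depth [ 0.409 -0.049  0.052]
handle [ 0.486 -0.062  0.09 ] depth [ 0.486 -0.062  0.088]
stockend [ 0.518 -0.064  0.018] depth [ 0.518 -0.064  0.016]
bladetip [0.382 0.048 0.029] depth [0.382 0.048 0.026]
tray corner [ 0.45  -0.345  0.044] depth [ 0.45  -0.345  0.045]
rail top far [ 0.701 -0.338  0.044] depth [ 0.7   -0.337  0.045]
rail near [ 0.412 -0.363  0.044] depth [ 0.412 -0.362  0.044]
divtip [ 0.451 -0.229  0.044] depth [ 0.451 -0.23   0.039]
hub [0.436 0.155 0.02 ] depth [0.436 0.155 0.021]
board rail near [0.414 0.133 0.054] depth [0.414 0.133 0.053]
railfar [0.67  0.138 0.054] depth [0.679 0.146 0.019]
fencetip [0.485 0.231 0.054] depth [0.485 0.232 0.05 ]
bowl [0.697 0.049 0.045] depth [0.708 0.054 0.004]
cup [ 0.642 -0.068  0.045] depth [ 0.65  -0.068  0.005]
ram [ 0.735 -0.056  0.038] depth [ 0.745 -0.055  0.004]
{'fx': 334.3681582700763, 'fy': 334.3681582700763, 'cx': 276.83323859018606, 'cy': 211.55738945054384, 'extrinsics': array([[ 0.258, -0.932, -0.255,  0.207],
       [-0.966, -0.249, -0.067, -0.514],
       [-0.001,  0.264, -0.965,  0.375],
       [ 0.   ,  0.   ,  0.   ,  1.   ]])}
```

>>> step_arm --steps '[{"xyz": [0, 0, 0], "turn": [0, 0, 0.87], "gripper": 1}, {"xyz": [0, 0, 0], "turn": [0, 0, 0.87], "gripper": 1}, {"xyz": [0, 0, 0], "turn": [0, 0, 0.87], "gripper": 1}, {"xyz": [-0.38, -0.8, 0], "turn": [0, 0, 0], "gripper": 1}, {"xyz": [-0.38, -0.8, 0], "turn": [0, 0, 0], "gripper": 1}, {"xyz": [-0.38, -0.8, 0], "turn": [0, 0, 0], "gripper": 1}, {"xyz": [-0.38, -0.8, 0], "turn": [0, 0, 0], "gripper": 1}, {"xyz": [-0.38, -0.8, 0], "turn": [0, 0, 0], "gripper": 1}, {"xyz": [-0.38, -0.8, 0], "turn": [0, 0, 0], "gripper": 1}, {"xyz": [-0.38, -0.8, 0], "turn": [0, 0, 0], "gripper": 1}, {"xyz": [-0.38, -0.8, 0], "turn": [0, 0, 0], "gripper": 1}, {"xyz": [-0.38, -0.8, 0], "turn": [0, 0, 0], "gripper": 1}, {"xyz": [-0.38, -0.8, 0], "turn": [0, 0, 0], "gripper": 1}, {"xyz": [-0.38, -0.8, 0], "turn": [0, 0, 0], "gripper": 1}, {"xyz": [-0.38, -0.8, 0], "turn": [0, 0, 0], "gripper": 1}, {"xyz": [-0.38, -0.8, 0], "turn": [0, 0, 0], "gripper": 1}, {"xyz": [0, 0, 0], "turn": [0, 0, 0], "gripper": 1}, {"xyz": [0, 0, 0], "turn": [0, 0, 0], "gripper": 1}]'

```text
time_s: 1.6
position: [0.548, -0.3112, 0.2494]
tool_rot: [[0.055, -0.999, -0.001], [-0.999, -0.055, 0.001], [-0.001, 0.001, -1.0]]
ft_force: [0.1, -0.8, -0.8]
grip_width: 0.0854
```

```bash
python3 -c "
from h import *
i,im,d=snap('wrist','tray1');print(i,env.observe()['position'],env.observe()['tool_rot'])"
```

```text
{'fx': 334.3681582700763, 'fy': 334.3681582700763, 'cx': 276.83323859018606, 'cy': 211.55738945054384, 'extrinsics': array([[ 5.48258602e-02, -9.62752039e-01, -2.64769023e-01,
         6.15302473e-01],
       [-9.98495875e-01, -5.29520938e-02, -1.42148765e-02,
        -3.08047980e-01],
       [-3.34672816e-04,  2.65150120e-01, -9.64207084e-01,
         3.74412253e-01],
       [ 0.00000000e+00,  0.00000000e+00,  0.00000000e+00,
         1.00000000e+00]])} [ 0.54703167 -0.31209214  0.24965835] [[ 5.30280566e-02 -9.98592370e-01 -1.14218030e-03]
 [-9.98592798e-01 -5.30287782e-02  6.11008206e-04]
 [-6.70716558e-04  1.10817244e-03 -9.99999161e-01]]
```

View pics/tray1.png

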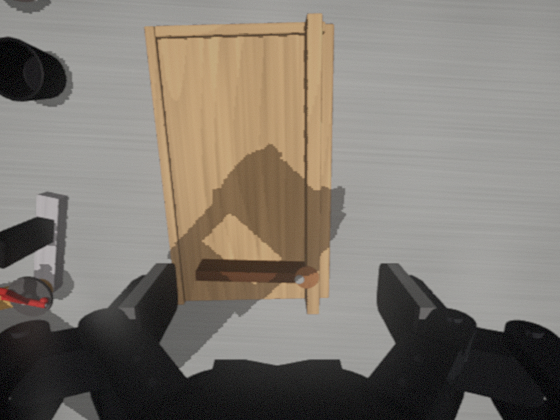

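The wrist view shows the tray rail running vertically at u≈307–321, the divider between (197,270) and (310,278), and the gauge at the left. I'll fit the rail and divider edges from the points at rail-top height.

```bash
cat > fit.py <<'E'
from h import *
np.set_printoptions(precision=4,suppress=True)
def cloud(f):
    z=np.load(f+".npz");info={k:z[k] for k in("fx","fy","cx","cy","extrinsics")}
    d=z["d"];v,u=np.mgrid[:d.shape[0],:d.shape[1]]
    o,r=ray(info,np.c_[u.ravel(),v.ravel()]);P=(o+r*d.reshape(-1,1)).reshape(*d.shape,3);P[d==0]=np.nan
    return z["im"],P,info
def line(p):  # direction angle deg + mean
    vx,vy,x,y=cv2.fitLine(p.astype(np.float32),cv2.DIST_HUBER,0,1e-4,1e-4).ravel()
    return np.degrees(np.arctan2(vy,vx)),np.array([x,y])
def edge(p,along,side,bw=.004,q=2):
    "extreme points in direction side, binned along"
    a=p@along;s=p@side;k=np.floor(a/bw);out=[]
    for b in np.unique(k):
        m=k==b
        if m.sum()>4:out.append(p[m][np.argmax(s[m])])
    return np.array(out)
E
python3 - <<'E'
from fit import *
im,P,I=cloud("tray1");X,Y,Z=P[...,0],P[...,1],P[...,2]
print("floor z",np.nanmedian(Z[100:140,200:280]),"rail z",np.nanmedian(Z[60:200,313:316]))
m=(Z>.038)&(Z<.05)&(X>.44)&(X<.69)&(Y<-.31)&(Y>-.42)
p=P[m][:,:2]
for t in range(2):
  a=0 if t==0 else np.radians(ang)
  e=edge(p,np.array([np.cos(a),np.sin(a)]),np.array([-np.sin(a),np.cos(a)]))
  e=e[(e[:,0]>.49)]
  ang,c=line(e)
print("rail inner",ang,c,len(e));A=np.radians(ang)
lo=edge(p[p[:,0]>.49],np.array([np.cos(A),np.sin(A)]),-np.array([-np.sin(A),np.cos(A)]));print("rail outer",line(lo))
m=(Z>.038)&(Z<.05)&(X>.42)&(X<.49)&(Y>-.325)&(Y<-.2)
p=P[m][:,:2]
e=edge(p,np.array([0,1.]),np.array([1.,0]));print(e[::3]);da,dc=line(e);print("div inner",da%180,dc,"range y",p[:,1].min(),p[:,1].max())
e2=edge(p,np.array([0,1.]),np.array([-1.,0]));print("div back",line(e2))
r=np.array([np.cos(A),np.sin(A)]);D=np.radians(da%180);dd=np.array([np.cos(D),np.sin(D)])
t=np.linalg.solve(np.c_[r,-dd],dc-c);print("corner",c+t[0]*r,"theta",D-A)
E
```

```text
floor z 0.011466057141230779 rail z 0.045510469431896405
rail inner 4.480758 [ 0.5823 -0.3383] 50
rail outer (np.float32(4.4415507), array([ 0.5911, -0.3512], dtype=float32))
[[ 0.4574 -0.3245]
 [ 0.4573 -0.3124]
 [ 0.4572 -0.3038]
 [ 0.4571 -0.2895]
 [ 0.4564 -0.2765]
 [ 0.4566 -0.2665]
 [ 0.4559 -0.2556]
 [ 0.4555 -0.2436]
 [ 0.4549 -0.2308]]
div inner 91.58359 [ 0.456  -0.2645] range y -0.3249756788795487 -0.22853232149828362
div back (np.float32(-88.37937), array([ 0.4442, -0.2639], dtype=float32))
corner [ 0.4584 -0.348 ] theta 1.5202311
```

>>> step_arm --steps '[{"xyz": [0, 0, 0], "turn": [0, 0, 0.7], "gripper": 1}, {"xyz": [0, 0, 0], "turn": [0, 0, 0.7], "gripper": 1}, {"xyz": [0, 0, 0], "turn": [0, 0, 0.7], "gripper": 1}, {"xyz": [0, 0, 0], "turn": [0, 0, 0.7], "gripper": 1}, {"xyz": [-0.74, 0.34, 0], "turn": [0, 0, 0], "gripper": 1}, {"xyz": [-0.74, 0.34, 0], "turn": [0, 0, 0], "gripper": 1}, {"xyz": [-0.74, 0.34, 0], "turn": [0, 0, 0], "gripper": 1}, {"xyz": [-0.74, 0.34, 0], "turn": [0, 0, 0], "gripper": 1}, {"xyz": [-0.74, 0.34, 0], "turn": [0, 0, 0], "gripper": 1}, {"xyz": [-0.74, 0.34, 0], "turn": [0, 0, 0], "gripper": 1}, {"xyz": [-0.74, 0.34, 0], "turn": [0, 0, 0], "gripper": 1}, {"xyz": [-0.74, 0.34, 0], "turn": [0, 0, 0], "gripper": 1}, {"xyz": [0, 0, 0], "turn": [0, 0, 0], "gripper": 1}, {"xyz": [0, 0, 0], "turn": [0, 0, 0], "gripper": 1}]'

```text
time_s: 2.82
position: [0.4795, -0.0603, 0.2508]
tool_rot: [[-0.171, -0.985, 0.001], [-0.985, 0.171, -0.0], [0.0, -0.001, -1.0]]
ft_force: [-0.2, -1.3, -0.4]
grip_width: 0.0853
```

Run:
```python
from fit import *
s=env.observe();print(s['position'],s['tool_rot'][:,0],s['ft_force'])
snap('wrist','g1')
im,P,I=cloud("g1");X,Y,Z=P[...,0],P[...,1],P[...,2]
box=(X>.35)&(X<.56)&(Y>-.14)&(Y<.08)
# handle top
m=box&(Z>.08)&(Z<.1)&(im.max(2)<90);p=P[m][:,:2];r=cv2.minAreaRect(p.astype(np.float32)*1000);print("handle",r,np.nanmedian(P[m][:,2]),m.sum())
m=box&(Z>.012)&(Z<.0215)&(im.min(2)>90);p=P[m][:,:2];print("stock end",m.sum(),cv2.minAreaRect(p.astype(np.float32)*1000))
hsv=cv2.cvtColor(im,cv2.COLOR_RGB2HSV);
m=box&(Z>.02)&(Z<.034)&(hsv[...,0]>15)&(hsv[...,0]<35)&(hsv[...,1]>100);p=P[m][:,:2];print("blade",m.sum(),cv2.minAreaRect(p.astype(np.float32)*1000))
m=box&((hsv[...,0]<8)|(hsv[...,0]>172))&(hsv[...,1]>150)&(Z>.03);print("red",m.sum(),P[m].mean(0),P[m].min(0),P[m].max(0))
```

```text
[ 0.4795 -0.0603  0.2508] [-0.1705 -0.9854  0.0004] [-0.1793 -1.2519 -0.3732]
handle ((466.9873046875, -52.57373809814453), (19.311126708984375, 62.8685302734375), 80.1565933227539) 0.0912834090257666 731
stock end 972 ((454.0128173828125, -42.772674560546875), (54.85528564453125, 143.02523803710938), 60.067848205566406)
blade 1303 ((393.65509033203125, 15.531608581542969), (24.729745864868164, 78.19831848144531), 16.128141403198242)
red 370 [ 0.4232 -0.047   0.0748] [ 0.4053 -0.1231  0.0476] [ 0.501  -0.0017  0.3308]
```

View pics/g1.png

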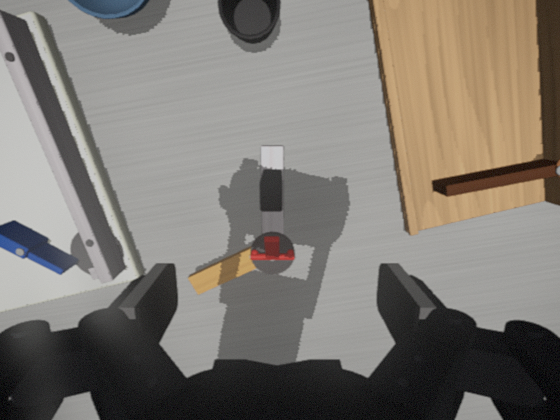

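The handle is at about (271,190), square with the tool, and the pivot disc is at (272,252).

Run:
```python
from fit import *
im,P,I=cloud("g1");X,Y,Z=P[...,0],P[...,1],P[...,2]
v,u=np.mgrid[:420,:560]
g=-np.radians(9.8);ex=np.array([np.cos(g),np.sin(g)]);ey=np.array([-ex[1],ex[0]])
def rng(n,m):
    p=P[m][:,:2];a=p@ex;b=p@ey;print(n,m.sum(),"z",np.median(P[m][:,2]),"along",np.percentile(a,[1,99]),"across",np.percentile(b,[1,99]),"angle",cv2.minAreaRect(p.astype(np.float32)*1000)[1:])
    return a,b
roi=(u>255)&(u<288)&(v>140)&(v<235)
rng("handle top",roi&(Z>.087)&(Z<.096))
rng("stock end",roi&(v<172)&(Z>.014)&(Z<.023))
rng("stock mid",roi&(v>208)&(Z>.014)&(Z<.023))
hsv=cv2.cvtColor(im,cv2.COLOR_RGB2HSV);k=(u>180)&(u<256)&(v>235)&(v<300)&(hsv[...,0]>12)&(hsv[...,0]<35)&(hsv[...,1]>100)&(Z>.024)&(Z<.034)
rng("blade",k)
k=(u>240)&(u<300)&(v>225)&(v<280)&(Z>.036)&(Z<.046);rng("disc",k)
# two-view height check of stock end center: top view vs wrist
It=cams.camera_info("top");print("handle top 2 views",two(I,(271.5,176),It,(290.5,242)))
p=env.observe()['position'][:2];print("tcp along/across",p@ex,p@ey)
```

```text
handle top 695 z 0.0913338473375328 along [0.4735 0.5002] across [0.018  0.0372] angle ((19.300546646118164, 27.204259872436523), 80.31794738769531)
stock end 526 z 0.01935243495955033 along [0.4987 0.524 ] across [0.0161 0.0394] angle ((23.40899085998535, 26.472314834594727), 80.01223754882812)
stock mid 457 z 0.019398376986494437 along [0.4285 0.4535] across [0.0159 0.0383] angle ((23.361360549926758, 28.308923721313477), 80.69010925292969)
blade 1313 z 0.030276281914185743 along [0.3615 0.4104] across [0.0496 0.1189] angle ((24.751619338989258, 78.20004272460938), 16.157550811767578)
disc 903 z 0.04235755331507074 along [0.3898 0.4358] across [0.0053 0.0491] angle ((47.099365234375, 47.509925842285156), 81.53314971923828)
handle top 2 views (array([ 0.4969, -0.0597,  0.0662]), np.float64(0.0017462863035374615))
tcp along/across 0.48338210244114815 0.02139716166626164
```

>>> step_arm --steps '[{"xyz": [-0.155, -0.09, 0.2], "turn": [0, 0, 0], "gripper": 1}, {"xyz": [0, 0, 0.8], "turn": [0, 0, 0], "gripper": 1}, {"xyz": [0, 0, 0.8], "turn": [0, 0, 0], "gripper": 1}, {"xyz": [0, 0, 0.8], "turn": [0, 0, 0], "gripper": 1}, {"xyz": [0, 0, 0.8], "turn": [0, 0, 0], "gripper": 1}, {"xyz": [0, 0, 0.75], "turn": [0, 0, 0], "gripper": 1}, {"xyz": [0, 0, 0.4], "turn": [0, 0, 0], "gripper": 1}, {"xyz": [0, 0, 0], "turn": [0, 0, 0], "gripper": 1}, {"xyz": [0, 0, 0], "turn": [0, 0, 0], "gripper": -1}, {"xyz": [0, 0, 0], "turn": [0, 0, 0], "gripper": -1}, {"xyz": [0, 0, 0], "turn": [0, 0, 0], "gripper": -1}, {"xyz": [0, 0, 0], "turn": [0, 0, 0], "gripper": -1}, {"xyz": [0, 0, 0], "turn": [0, 0, 0], "gripper": -1}, {"xyz": [0, 0, 0], "turn": [0, 0, 0], "gripper": -1}, {"xyz": [0, 0, 0], "turn": [0, 0, 0], "gripper": -1}, {"xyz": [0, 0, 0], "turn": [0, 0, 0], "gripper": -1}]' --squeeze 40

```text
time_s: 4.2
position: [0.4853, -0.0553, 0.0691]
tool_rot: [[-0.171, -0.985, 0.002], [-0.985, 0.171, -0.001], [0.001, -0.002, -1.0]]
ft_force: [0.0, -1.1, 5.4]
grip_width: 0.0198
```

>>> step_arm --steps '[{"xyz": [0, 0, -0.3], "turn": [0, 0, 0], "gripper": -1}, {"xyz": [0, 0, -0.5], "turn": [0, 0, -0.62], "gripper": -1}, {"xyz": [0, 0, -0.5], "turn": [0, 0, -0.62], "gripper": -1}, {"xyz": [0, 0, -0.5], "turn": [0, 0, -0.62], "gripper": -1}, {"xyz": [0, 0, 0], "turn": [0, 0, -0.63], "gripper": -1}, {"xyz": [0, 0, 0], "turn": [0, 0, -0.63], "gripper": -1}, {"xyz": [0.25, -0.13, 0], "turn": [0, 0, 0], "gripper": -1}, {"xyz": [0.52, -0.27, 0], "turn": [0, 0, 0], "gripper": -1}, {"xyz": [0.58, -0.3, 0], "turn": [0, 0, 0], "gripper": -1}, {"xyz": [0.58, -0.3, 0], "turn": [0, 0, 0], "gripper": -1}, {"xyz": [0.58, -0.3, 0], "turn": [0, 0, 0], "gripper": -1}, {"xyz": [0.58, -0.3, 0], "turn": [0, 0, 0], "gripper": -1}, {"xyz": [0.58, -0.3, 0], "turn": [0, 0, 0], "gripper": -1}, {"xyz": [0.58, -0.3, 0], "turn": [0, 0, 0], "gripper": -1}, {"xyz": [0.58, -0.3, 0], "turn": [0, 0, 0], "gripper": -1}, {"xyz": [0.58, -0.3, 0], "turn": [0, 0, 0], "gripper": -1}, {"xyz": [0.58, -0.3, 0], "turn": [0, 0, 0], "gripper": -1}, {"xyz": [0.5, -0.26, 0], "turn": [0, 0, 0], "gripper": -1}, {"xyz": [0.2, -0.11, 0], "turn": [0, 0, 0], "gripper": -1}, {"xyz": [0, 0, 0], "turn": [0, 0, 0], "gripper": -1}]'

```text
time_s: 5.87
position: [0.6443, -0.3136, 0.1385]
tool_rot: [[0.074, -0.997, -0.001], [-0.997, -0.074, 0.0], [-0.001, 0.001, -1.0]]
ft_force: [-0.7, -0.1, -2.5]
grip_width: 0.0198
```

Run:
```python
from fit import *
s=env.observe();print(s['position'],s['tool_rot'],s['ft_force'],s['time_s'])
a=np.radians(4.46);ex=np.array([np.cos(a),np.sin(a)]);ey=np.array([-ex[1],ex[0]])
p=s['position'][:2]-[.4584,-.348];print("tray frame tcp",p@ex,p@ey,"yaw",np.degrees(np.arctan2(*s['tool_rot'][:2,0][::-1]))+90)
snap('top','carry')
im,P,I=cloud("carry");cv2.imwrite("pics/carryc.png",cv2.resize(im[130:300,300:440,::-1],None,fx=4,fy=3.5))
```

```text
[ 0.6443 -0.3136  0.1385] [[ 0.0741 -0.9972 -0.001 ]
 [-0.9972 -0.0741  0.0005]
 [-0.0006  0.0009 -1.    ]] [-0.658  -0.0614 -2.4885] 5.8667
tray frame tcp 0.18800020664509298 0.019834463646361288 yaw 4.251649478412531
```

View pics/carryc.png

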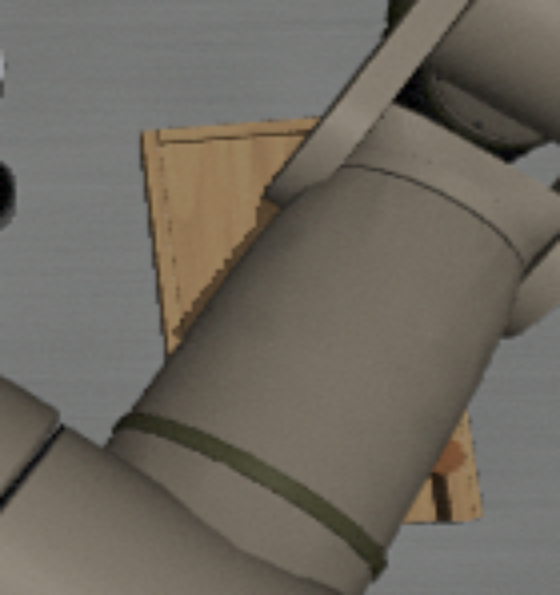

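The arm hides the gauge in this top view. I'll lower it and check with the wrist camera instead.

>>> step_arm --steps '[{"xyz": [0, 0, 0.4], "turn": [0, 0, -0.045], "gripper": -1}, {"xyz": [0, 0, 0.4], "turn": [0, 0, 0], "gripper": -1}, {"xyz": [0, 0, 0.3], "turn": [0, 0, 0], "gripper": -1}, {"xyz": [0, 0, 0.2], "turn": [0, 0, 0], "gripper": -1}, {"xyz": [0, 0, 0.1], "turn": [0, 0, 0], "gripper": -1}, {"xyz": [0, 0, 0.05], "turn": [0, 0, 0], "gripper": -1}, {"xyz": [0, 0, 0], "turn": [0, 0, 0], "gripper": -1}, {"xyz": [0, 0, 0], "turn": [0, 0, 0], "gripper": -1}]'

```text
time_s: 6.58
position: [0.6443, -0.3112, 0.0831]
tool_rot: [[0.081, -0.997, 0.001], [-0.997, -0.081, -0.001], [0.001, -0.001, -1.0]]
ft_force: [0.2, 0.9, -3.1]
grip_width: 0.0192
```

Run:
```python
from fit import *
s=env.observe();print(s['position'],s['ft_force'],s['wrist_torque'],s['time_s'])
snap('wrist','t2')
```

```text
[ 0.6443 -0.3112  0.0831] [ 0.2159  0.9488 -3.0641] [-0.0248 -0.1394  0.0084] 6.5833
```

View pics/t2.png

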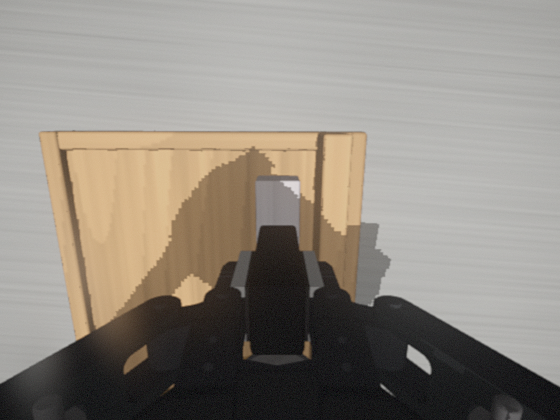

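The stock end is at u 257–299 and parallel to the rail face at u≈316, with a gap of roughly 10 mm. Lower to the floor, then slide toward the rail.

>>> step_arm --steps '[{"xyz": [0, 0, 0.05], "turn": [0, 0, 0], "gripper": -1}, {"xyz": [0, 0, 0.025], "turn": [0, 0, 0], "gripper": -1}, {"xyz": [0.04, 0, 0], "turn": [0, 0, 0], "gripper": -1}, {"xyz": [0.04, 0, 0], "turn": [0, 0, 0], "gripper": -1}, {"xyz": [0.04, 0, 0], "turn": [0, 0, 0], "gripper": -1}, {"xyz": [0.04, 0, 0], "turn": [0, 0, 0], "gripper": -1}, {"xyz": [0.03, 0, 0], "turn": [0, 0, 0], "gripper": -1}, {"xyz": [0, 0, 0], "turn": [0, 0, 0], "gripper": -1}, {"xyz": [0, 0, 0], "turn": [0, 0, 0], "gripper": -1}]'

```text
time_s: 7.38
position: [0.6447, -0.3187, 0.0793]
tool_rot: [[0.081, -0.997, -0.0], [-0.997, -0.081, 0.0], [-0.0, -0.0, -1.0]]
ft_force: [-0.2, -0.7, -2.8]
grip_width: 0.0197
```

>>> step_arm --steps '[{"xyz": [0.025, 0, 0.012], "turn": [0, 0, 0], "gripper": -1}, {"xyz": [0.025, 0, 0], "turn": [0, 0, 0], "gripper": -1}, {"xyz": [0.02, 0, 0], "turn": [0, 0, 0], "gripper": -1}, {"xyz": [0, 0, 0], "turn": [0, 0, 0], "gripper": -1}, {"xyz": [0, 0, 0], "turn": [0, 0, 0], "gripper": -1}]'

```text
time_s: 7.8
position: [0.645, -0.3208, 0.0791]
tool_rot: [[0.081, -0.997, 0.0], [-0.997, -0.081, 0.001], [-0.001, -0.0, -1.0]]
ft_force: [0.1, 5.1, 1.5]
grip_width: 0.0198
```

>>> step_arm --steps '[{"xyz": [-0.01, 0.1, 0], "turn": [0, 0, 0], "gripper": -1}, {"xyz": [0, 0.2, 0], "turn": [0, 0, 0], "gripper": -1}, {"xyz": [0, 0.2, 0], "turn": [0, 0, 0], "gripper": -1}, {"xyz": [0, 0.2, 0], "turn": [0, 0, 0], "gripper": -1}, {"xyz": [0, 0.2, 0], "turn": [0, 0, 0], "gripper": -1}, {"xyz": [0, 0.2, 0], "turn": [0, 0, 0], "gripper": -1}, {"xyz": [0, 0.1, 0], "turn": [0, 0, 0], "gripper": -1}, {"xyz": [0, 0, 0], "turn": [0, 0, 0], "gripper": -1}]'

```text
time_s: 8.47
position: [0.5968, -0.3246, 0.0791]
tool_rot: [[0.081, -0.997, 0.001], [-0.997, -0.081, 0.001], [-0.0, -0.001, -1.0]]
ft_force: [0.9, 3.6, -0.4]
grip_width: 0.0197
```

>>> step_arm --steps '[{"xyz": [0, 0.12, 0], "turn": [0, 0, 0], "gripper": -1}, {"xyz": [0, 0.15, 0], "turn": [0, 0, 0], "gripper": -1}, {"xyz": [0, 0.15, 0], "turn": [0, 0, 0], "gripper": -1}, {"xyz": [0, 0.15, 0], "turn": [0, 0, 0], "gripper": -1}, {"xyz": [0, 0.15, 0], "turn": [0, 0, 0], "gripper": -1}, {"xyz": [0, 0.15, 0], "turn": [0, 0, 0], "gripper": -1}, {"xyz": [0, 0.15, 0], "turn": [0, 0, 0], "gripper": -1}, {"xyz": [0, 0.1, 0], "turn": [0, 0, 0], "gripper": -1}, {"xyz": [0, 0, 0], "turn": [0, 0, 0], "gripper": -1}]'

```text
time_s: 9.22
position: [0.5526, -0.3281, 0.0793]
tool_rot: [[0.081, -0.997, 0.002], [-0.997, -0.081, 0.0], [-0.0, -0.002, -1.0]]
ft_force: [2.4, 5.5, -0.1]
grip_width: 0.0195
```

>>> step_arm --steps '[{"xyz": [-0.005, 0.04, 0], "turn": [0, 0, 0], "gripper": -1}, {"xyz": [0, 0.04, 0], "turn": [0, 0, 0], "gripper": -1}, {"xyz": [0, 0.04, 0], "turn": [0, 0, 0], "gripper": -1}, {"xyz": [0, 0.03, 0], "turn": [0, 0, 0], "gripper": -1}, {"xyz": [0, 0, 0], "turn": [0, 0, 0], "gripper": -1}]'

```text
time_s: 9.63
position: [0.5472, -0.3285, 0.0793]
tool_rot: [[0.081, -0.997, 0.003], [-0.997, -0.081, -0.0], [0.0, -0.003, -1.0]]
ft_force: [4.6, 4.7, 0.2]
grip_width: 0.0195
```

>>> step_arm --steps '[{"xyz": [-0.005, 0.02, 0], "turn": [0, 0, 0], "gripper": -1}, {"xyz": [0, 0.02, 0], "turn": [0, 0, 0], "gripper": -1}, {"xyz": [0, 0, 0], "turn": [0, 0, 0], "gripper": -1}, {"xyz": [0, 0, 0], "turn": [0, 0, 0], "gripper": -1}]'

```text
time_s: 9.97
position: [0.5457, -0.3285, 0.0793]
tool_rot: [[0.081, -0.997, 0.003], [-0.997, -0.081, -0.0], [0.001, -0.002, -1.0]]
ft_force: [4.8, 4.8, 0.5]
grip_width: 0.0196
```

Run:
```python
from fit import *
s=env.observe();print(s['position'],s['ft_force'],s['wrist_torque'],s['time_s'])
snap('scene','t3')
im=cv2.imread("pics/t3.png");cv2.imwrite("pics/t3c.png",cv2.resize(im[150:310,100:260],None,fx=3.7,fy=3.7))
```

```text
[ 0.5457 -0.3285  0.0793] [4.801  4.8161 0.4758] [ 0.924  -0.8412 -0.3247] 9.9667
```

View pics/t3c.png

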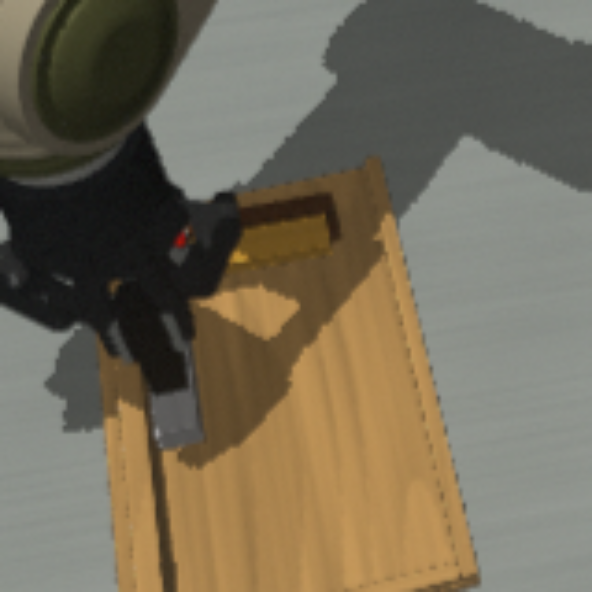

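The blade lies along the divider, nearly flush. The force isn't rising yet, so I'll creep on.

>>> step_arm --steps '[{"xyz": [-0.004, 0.02, 0], "turn": [0, 0, 0], "gripper": -1}, {"xyz": [0, 0.01, 0], "turn": [0, 0, 0], "gripper": -1}, {"xyz": [0, 0, 0], "turn": [0, 0, 0], "gripper": -1}, {"xyz": [0, 0, 0], "turn": [0, 0, 0], "gripper": -1}]'

```text
time_s: 10.35
position: [0.5445, -0.3286, 0.0793]
tool_rot: [[0.081, -0.997, 0.003], [-0.997, -0.081, -0.001], [0.001, -0.003, -1.0]]
ft_force: [4.6, 3.6, 0.0]
grip_width: 0.0197
```

>>> step_arm --steps '[{"xyz": [0, 0.015, 0], "turn": [0, 0, 0], "gripper": -1}, {"xyz": [0, 0.01, 0], "turn": [0, 0, 0], "gripper": -1}, {"xyz": [0, 0, 0], "turn": [0, 0, 0], "gripper": -1}, {"xyz": [0, 0, 0], "turn": [0, 0, 0], "gripper": -1}]'

```text
time_s: 10.68
position: [0.5441, -0.3287, 0.0795]
tool_rot: [[0.081, -0.997, 0.004], [-0.997, -0.081, -0.001], [0.001, -0.004, -1.0]]
ft_force: [7.0, 4.4, 0.7]
grip_width: 0.0194
```

>>> step_arm --steps '[{"xyz": [0, 0.012, 0], "turn": [0, 0, 0], "gripper": -1}, {"xyz": [0, 0, 0], "turn": [0, 0, 0], "gripper": -1}, {"xyz": [0, 0, 0], "turn": [0, 0, 0], "gripper": -1}]'

```text
time_s: 10.93
position: [0.544, -0.3288, 0.0797]
tool_rot: [[0.081, -0.997, 0.005], [-0.997, -0.081, -0.001], [0.002, -0.005, -1.0]]
ft_force: [9.9, 5.2, 0.2]
grip_width: 0.0193
```

Hard contact: home, at about 10 N. Relax the push, release, rise and check.

>>> step_arm --steps '[{"xyz": [-0.006, -0.018, 0], "turn": [0, 0, 0], "gripper": -1}, {"xyz": [0, 0, 0], "turn": [0, 0, 0], "gripper": -1}, {"xyz": [0, 0, 0], "turn": [0, 0, 0], "gripper": 1}, {"xyz": [0, 0, 0], "turn": [0, 0, 0], "gripper": 1}, {"xyz": [0, 0, 0], "turn": [0, 0, 0], "gripper": 1}, {"xyz": [0, 0, 0], "turn": [0, 0, 0], "gripper": 1}, {"xyz": [0, 0, 0], "turn": [0, 0, 0], "gripper": 1}, {"xyz": [0, 0, 0], "turn": [0, 0, 0], "gripper": 1}, {"xyz": [0, 0, -0.4], "turn": [0, 0, 0], "gripper": 1}, {"xyz": [0, 0, -0.7], "turn": [0, 0, 0], "gripper": 1}, {"xyz": [0, 0, -0.8], "turn": [0, 0, 0], "gripper": 1}, {"xyz": [0, 0, -0.8], "turn": [0, 0, 0], "gripper": 1}, {"xyz": [0, -0.4, -0.8], "turn": [0, 0, 0], "gripper": 1}, {"xyz": [0, -0.4, -0.7], "turn": [0, 0, 0], "gripper": 1}, {"xyz": [0, 0, 0], "turn": [0, 0, 0], "gripper": 1}, {"xyz": [0, 0, 0], "turn": [0, 0, 0], "gripper": 1}]'

```text
time_s: 12.27
position: [0.5753, -0.3259, 0.248]
tool_rot: [[0.082, -0.997, 0.002], [-0.997, -0.082, -0.002], [0.002, -0.002, -1.0]]
ft_force: [0.1, 0.2, -0.8]
grip_width: 0.0853
```

```bash
cat > meas.py <<'E'
from fit import *
import sys
s=env.observe();print(s['position'],s['ft_force'],s['time_s'])
f=sys.argv[1];snap('wrist',f);im,P,I=cloud(f)
img=cv2.imread(f"pics/{f}.png");cv2.imwrite(f"pics/{f}.png",cv2.resize(img,None,fx=1.4,fy=1.4))
E
python3 meas.py t4
```

```text
[ 0.5753 -0.3259  0.248 ] [ 0.1488  0.1618 -0.7941] 12.2667
```

View pics/t4.png

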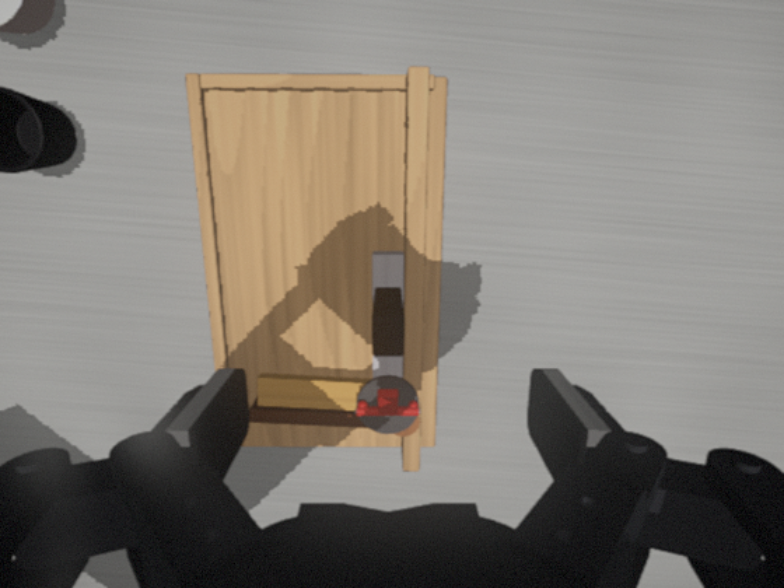

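The stock lies against the rail at (388,310) and the blade along the divider at (258–360, 393), with the red lever over the pivot at (388,405). Now for numbers.

```bash
cat > gm.py <<'E'
from fit import *
import sys
f=sys.argv[1];C=np.array(eval(sys.argv[2]));th=1.52;zf=float(sys.argv[3])
im,P,I=cloud(f);P=P-[0,0,.0013];a=np.radians(4.46);ex=np.array([np.cos(a),np.sin(a)]);ey=np.array([-ex[1],ex[0]])
Q=np.dstack([(P[...,:2]-C)@ex,(P[...,:2]-C)@ey]);x,y=Q[...,0],Q[...,1];z=P[...,2]-zf
hsv=cv2.cvtColor(im,cv2.COLOR_RGB2HSV);H,S,V=hsv[...,0],hsv[...,1],hsv[...,2]
def ed(m,al,si):
    e=edge(Q[m],np.array(al,float),np.array(si,float));ang,c=line(e);return np.round(ang%180,2),c,len(e)
m=(z>.085)&(z<.094)&(V<90)&(x>.04)&(x<.2)&(abs(y-.012)<.03);r=cv2.minAreaRect(Q[m].astype(np.float32)*1000);print("handle",r)
m=(z>.013)&(z<.023)&(S<60)&(x>.08)&(x<.22)&(y<.03)&(y>-.003);print("stock left edge",ed(m,[1,0],[0,1]),"y",np.percentile(y[m],[1,99]),"x max",np.percentile(x[m],99))
m=(z>.022)&(z<.034)&(H>12)&(H<35)&(S>90)&(y>.045)&(y<.13)&(x>-.02)&(x<.1);print("blade",m.sum(),cv2.minAreaRect(Q[m].astype(np.float32)*1000),"front edge",ed(m,[0,1],[1,0]),"back",ed(m,[0,1],[-1,0]))
m=(z>.034)&(z<.044)&(S<70)&(x>-.03)&(x<.1)&(abs(y-.012)<.04)&(V<120);print("disc",cv2.minEnclosingCircle(Q[m].astype(np.float32)*1000))
m=((H<6)|(H>174))&(S>150)&(abs(y-.012)<.03)&(z<.12)&(z>.03);print("red",m.sum(),"x",x[m].min(),x[m].max(),"z",np.percentile(z[m],[2,50,98]))
E
cat > dv.py <<'E'
from fit import *
import sys
im,P,I=cloud(sys.argv[1]);X,Y,Z=P[...,0],P[...,1],P[...,2]
for y0 in(-.31,-.285):
    m=(Z>.038)&(Z<.05)&(X>.42)&(X<.49)&(Y>y0)&(Y<-.2)
    p=P[m][:,:2];e=edge(p,np.array([0,1.]),np.array([1.,0]));e2=edge(p,np.array([0,1.]),np.array([-1.,0]))
    a,c=line(e);b,k=line(e2);print("div inner",a%180,c,"back",b%180,k)
E
python3 gm.py t4 "[.4584,-.348]" .010; python3 dv.py tray1; python3 dv.py t4
```

```text
handle ((86.37669372558594, 11.786171913146973), (19.01723861694336, 27.971614837646484), 89.98494720458984)
stock left edge (np.float32(179.77), array([0.1073, 0.0232], dtype=float32), 10) y [-0.      0.0232] x max 0.12420993145522052
blade 1639 ((10.283435821533203, 81.67697143554688), (74.6884994506836, 37.43478012084961), 87.27239227294922) front edge (np.float32(86.76), array([0.0282, 0.0776], dtype=float32), 19) back (np.float32(86.28), array([-0.0077,  0.0786], dtype=float32), 19)
disc ((44.627445220947266, 13.255319595336914), 55.594383239746094)
red 390 x 0.0008893634731179136 0.04617915920437648 z [0.0472 0.0522 0.0852]
div inner 91.75157 [ 0.4562 -0.2691] back 91.51942 [ 0.4443 -0.2708]
div inner 91.62559 [ 0.456  -0.2617] back 91.65595 [ 0.4439 -0.2516]
div inner 91.46137 [ 0.4804 -0.2723] back 91.99096 [ 0.4446 -0.2687]
div inner 91.15675 [ 0.4801 -0.2617] back 92.01629 [ 0.4445 -0.2658]
```

Handle yaw is 0.0° from the rail, the pivot is at x≈12.4 mm (12.6 expected at home), the blade is at 86.5–86.8° against the divider's 87.1°, and the divider hasn't moved. Next: press the lever with closed fingers.

>>> step_arm --steps '[{"xyz": [0.005, 0.5, 0], "turn": [0, 0, 0], "gripper": -1}, {"xyz": [0.006, 0.7, 0], "turn": [0, 0, 0], "gripper": -1}, {"xyz": [0.006, 0.675, 0], "turn": [0, 0, 0], "gripper": -1}, {"xyz": [0, 0, 0.6], "turn": [0, 0, 0], "gripper": -1}, {"xyz": [0, 0, 0.8], "turn": [0, 0, 0], "gripper": -1}, {"xyz": [0, 0, 0.8], "turn": [0, 0, 0], "gripper": -1}, {"xyz": [0, 0, 0.6], "turn": [0, 0, 0], "gripper": -1}, {"xyz": [0, 0, 0.4], "turn": [0, 0, 0], "gripper": -1}, {"xyz": [0, 0, 0], "turn": [0, 0, 0], "gripper": -1}, {"xyz": [0, 0, 0], "turn": [0, 0, 0], "gripper": -1}]'

```text
time_s: 13.15
position: [0.4991, -0.3323, 0.1178]
tool_rot: [[0.081, -0.997, -0.003], [-0.997, -0.081, 0.002], [-0.002, 0.002, -1.0]]
ft_force: [-0.4, 0.3, 0.7]
grip_width: 0.0001
```

>>> step_arm --steps '[{"xyz": [0, -0.04, 0.1], "turn": [0, 0, 0], "gripper": -1}, {"xyz": [0, 0, 0.1], "turn": [0, 0, 0], "gripper": -1}, {"xyz": [0, 0, 0.1], "turn": [0, 0, 0], "gripper": -1}, {"xyz": [0, 0, 0.1], "turn": [0, 0, 0], "gripper": -1}, {"xyz": [0, 0, 0], "turn": [0, 0, 0], "gripper": -1}]'

```text
time_s: 13.57
position: [0.5031, -0.3331, 0.1042]
tool_rot: [[0.081, -0.997, 0.005], [-0.997, -0.081, -0.003], [0.003, -0.005, -1.0]]
ft_force: [4.4, -0.9, 5.1]
grip_width: 0.0002
```

>>> step_arm --steps '[{"xyz": [0, 0, 0.08], "turn": [0, 0, 0], "gripper": -1}, {"xyz": [0, 0, 0.08], "turn": [0, 0, 0], "gripper": -1}, {"xyz": [0, 0, 0.08], "turn": [0, 0, 0], "gripper": -1}, {"xyz": [0, 0, 0], "turn": [0, 0, 0], "gripper": -1}]'

```text
time_s: 13.9
position: [0.5021, -0.3328, 0.0939]
tool_rot: [[0.081, -0.997, 0.002], [-0.997, -0.081, -0.001], [0.002, -0.002, -1.0]]
ft_force: [1.5, 0.0, 2.8]
grip_width: 0.0
```

>>> step_arm --steps '[{"xyz": [0, 0, 0.08], "turn": [0, 0, 0], "gripper": -1}, {"xyz": [0, 0, 0.08], "turn": [0, 0, 0], "gripper": -1}, {"xyz": [0, 0, 0.06], "turn": [0, 0, 0], "gripper": -1}, {"xyz": [0, 0, 0.04], "turn": [0, 0, 0], "gripper": -1}, {"xyz": [0, 0, 0], "turn": [0, 0, 0], "gripper": -1}]'

```text
time_s: 14.32
position: [0.5017, -0.3327, 0.0829]
tool_rot: [[0.081, -0.997, 0.0], [-0.997, -0.081, -0.0], [0.001, -0.0, -1.0]]
ft_force: [2.5, 1.0, 2.6]
grip_width: -0.0
```

>>> step_arm --steps '[{"xyz": [0, 0, 0.03], "turn": [0, 0, 0], "gripper": -1}, {"xyz": [0, 0, 0.03], "turn": [0, 0, 0], "gripper": -1}, {"xyz": [0, 0, 0], "turn": [0, 0, 0], "gripper": -1}, {"xyz": [0, 0, 0], "turn": [0, 0, 0], "gripper": -1}]'

```text
time_s: 14.65
position: [0.5017, -0.3327, 0.081]
tool_rot: [[0.081, -0.997, 0.001], [-0.997, -0.081, -0.001], [0.001, -0.001, -1.0]]
ft_force: [2.1, -0.0, 6.9]
grip_width: 0.0002
```

>>> step_arm --steps '[{"xyz": [0, 0, 0.02], "turn": [0, 0, 0], "gripper": -1}, {"xyz": [0, 0, 0], "turn": [0, 0, 0], "gripper": -1}, {"xyz": [0, 0, 0], "turn": [0, 0, 0], "gripper": -1}]'

```text
time_s: 14.9
position: [0.5018, -0.3327, 0.0808]
tool_rot: [[0.081, -0.997, 0.001], [-0.997, -0.081, -0.001], [0.001, -0.001, -1.0]]
ft_force: [0.5, 1.3, 12.2]
grip_width: -0.0002
```

>>> step_arm --steps '[{"xyz": [0, 0, 0.012], "turn": [0, 0, 0], "gripper": -1}, {"xyz": [0, 0, 0], "turn": [0, 0, 0], "gripper": -1}, {"xyz": [0, 0, 0], "turn": [0, 0, 0], "gripper": -1}]'

```text
time_s: 15.15
position: [0.5018, -0.3328, 0.0808]
tool_rot: [[0.081, -0.997, 0.001], [-0.997, -0.081, -0.001], [0.001, -0.001, -1.0]]
ft_force: [-0.7, 2.1, 14.4]
grip_width: -0.0001
```

>>> step_arm --steps '[{"xyz": [0, 0, -0.1], "turn": [0, 0, 0], "gripper": -1}, {"xyz": [0, 0, -0.5], "turn": [0, 0, 0], "gripper": -1}, {"xyz": [0, 0, -0.8], "turn": [0, 0, 0], "gripper": -1}, {"xyz": [0, 0, -0.8], "turn": [0, 0, 0], "gripper": 1}, {"xyz": [0, -0.4, -0.8], "turn": [0, 0, 0], "gripper": 1}, {"xyz": [0, -0.5, -0.7], "turn": [0, 0, 0], "gripper": 1}, {"xyz": [0, -0.5, -0.5], "turn": [0, 0, 0], "gripper": 1}, {"xyz": [0, -0.46, 0], "turn": [0, 0, 0], "gripper": 1}, {"xyz": [0, 0, 0], "turn": [0, 0, 0], "gripper": 1}, {"xyz": [0, 0, 0], "turn": [0, 0, 0], "gripper": 1}]'

```text
time_s: 15.98
position: [0.5754, -0.3261, 0.2456]
tool_rot: [[0.082, -0.997, -0.003], [-0.997, -0.082, 0.002], [-0.002, 0.003, -1.0]]
ft_force: [0.0, -0.4, -0.4]
grip_width: 0.0828
```

```bash
python3 meas.py t5; python3 gm.py t5 "[.4584,-.348]" .010; python3 dv.py t5
```

```text
[ 0.5754 -0.3261  0.2456] [ 0.0344 -0.386  -0.3995] 15.9833
handle ((86.66382598876953, 11.721366882324219), (27.792360305786133, 18.21670150756836), 0.09991975128650665)
stock left edge (np.float32(179.1), array([0.1087, 0.0227], dtype=float32), 10) y [-0.      0.0229] x max 0.12424397549602673
blade 1641 ((10.165201187133789, 81.72015380859375), (73.24490356445312, 37.63786697387695), 86.49632263183594) front edge (np.float32(86.93), array([0.0285, 0.0775], dtype=float32), 19) back (np.float32(86.9), array([-0.0079,  0.0798], dtype=float32), 19)
disc ((44.60551834106445, 12.273870468139648), 56.07651901245117)
red 705 x 0.009763378544720895 0.0566774365481492 z [0.0473 0.0518 0.0534]
div inner 91.21106 [ 0.4807 -0.2722] back 91.67548 [ 0.4443 -0.2677]
div inner 90.52231 [ 0.4803 -0.262 ] back 91.445076 [ 0.4441 -0.2594]
```

The lever is flat (top at z≈52) with the blade at 86.9° and the divider unmoved. Now to regrasp.

>>> step_arm --steps '[{"xyz": [0.01, 0.4, 0], "turn": [0, 0, 0], "gripper": 1}, {"xyz": [0.01, 0.395, 0.3], "turn": [0, 0, 0], "gripper": 1}, {"xyz": [0, 0, 0.8], "turn": [0, 0, 0], "gripper": 1}, {"xyz": [0, 0, 0.8], "turn": [0, 0, 0], "gripper": 1}, {"xyz": [0, 0, 0.8], "turn": [0, 0, 0], "gripper": 1}, {"xyz": [0, 0, 0.7], "turn": [0, 0, 0], "gripper": 1}, {"xyz": [0, 0, 0.5], "turn": [0, 0, 0], "gripper": 1}, {"xyz": [0, 0, 0.26], "turn": [0, 0, 0], "gripper": 1}, {"xyz": [0, 0, 0], "turn": [0, 0, 0], "gripper": 1}, {"xyz": [0, 0, 0], "turn": [0, 0, 0], "gripper": 1}]'

```text
time_s: 16.87
position: [0.5437, -0.3301, 0.0812]
tool_rot: [[0.081, -0.997, -0.0], [-0.997, -0.081, 0.0], [-0.0, 0.0, -1.0]]
ft_force: [0.5, 0.6, 0.7]
grip_width: 0.0849
```

>>> step_arm --steps '[{"xyz": [0, 0, 0], "turn": [0, 0, 0], "gripper": -1}, {"xyz": [0, 0, 0], "turn": [0, 0, 0], "gripper": -1}, {"xyz": [0, 0, 0], "turn": [0, 0, 0], "gripper": -1}, {"xyz": [0, 0, 0], "turn": [0, 0, 0], "gripper": -1}, {"xyz": [0, 0, 0], "turn": [0, 0, 0], "gripper": -1}, {"xyz": [0, 0, 0], "turn": [0, 0, 0], "gripper": -1}, {"xyz": [0, 0, 0], "turn": [0, 0, 0], "gripper": -1}, {"xyz": [0, 0, 0], "turn": [0, 0, 0], "gripper": -1}]'

```text
time_s: 17.53
position: [0.5441, -0.3295, 0.0812]
tool_rot: [[0.081, -0.997, 0.0], [-0.997, -0.081, 0.001], [-0.0, -0.0, -1.0]]
ft_force: [-2.2, 3.7, 4.9]
grip_width: 0.0193
```

Run:
```python
from fit import *
im,P,I=cloud("g1");P=P-[0,0,.0013];X,Y,Z=P[...,0],P[...,1],P[...,2]
m=(Z>.048)&(Z<.06)&(X>.40)&(X<.72)&(Y>.09)&(Y<.18);p=P[m][:,:2];print(m.sum(),p.min(0),p.max(0))
a=np.radians(4.46)
# rotate to board axes (parallel to tray)
ex=np.array([np.cos(a),np.sin(a)]);ey=np.array([-ex[1],ex[0]])
q=np.c_[p@ex,p@ey];q=q[(q[:,0]>.45)&(q[:,0]<.62)]
for s,n in((1,"inner"),(-1,"outer")):
    e=edge(q,np.array([1.,0]),np.array([0,float(s)]));an,c=line(e);print(n,an,c,len(e),np.percentile(e[:,1],[10,50,90]))
q=np.c_[p@ex,p@ey];print("rail x range",q[:,0].min(),q[:,0].max())
hsv=cv2.cvtColor(im,cv2.COLOR_RGB2HSV)
m=(hsv[...,0]>100)&(hsv[...,0]<130)&(hsv[...,1]>130)&(Z>.045)&(Z<.062)&(X<.6)&(Y>.12);q=np.c_[P[m][:,:2]@ex,P[m][:,:2]@ey]
print("fence",m.sum(),cv2.minAreaRect(q.astype(np.float32)*1000))
hsvm=(Z>.03)&(Z<.04)&(X>.38)&(X<.47)&(Y>.12)&(Y<.22);q=np.c_[P[hsvm][:,:2]@ex,P[hsvm][:,:2]@ey];print("stop cand",hsvm.sum(),np.percentile(q,[2,50,98],axis=0))
# top camera
T=np.load("top0.npz");It=cams.camera_info("top");d=T["d"];v,u=np.mgrid[:420,:560];o,r=ray(It,np.c_[u.ravel(),v.ravel()]);PT=(o+r*d.reshape(-1,1)).reshape(420,560,3)
m=(PT[...,2]>.046)&(PT[...,2]<.06)&(PT[...,1]>.1)&(PT[...,1]<.18)&(PT[...,0]>.38)&(PT[...,0]<.72);q=np.c_[PT[m][:,:2]@ex,PT[m][:,:2]@ey];print("top rail",m.sum(),np.percentile(q,[.5,50,99.5],axis=0))
s=env.observe();print(s["position"],s["ft_force"],s["grip_width"])
```

```text
4760 [0.4145 0.1255] [0.6769 0.18  ]
inner 0.18108279 [0.5564 0.1075] 43 [0.1068 0.1073 0.1079]
outer 0.0005504497 [0.5344 0.0928] 43 [0.0925 0.0928 0.0931]
rail x range 0.4235967652437555 0.6863419799618915
fence 460 ((473.86358642578125, 168.10400390625), (74.54944610595703, 12.753321647644043), 42.51136016845703)
stop cand 631 [[0.425  0.0929]
 [0.4567 0.1255]
 [0.4833 0.1691]]
top rail 647 [[0.423  0.0911]
 [0.548  0.098 ]
 [0.6841 0.1432]]
[ 0.5441 -0.3295  0.0812] [-2.2484  3.7335  4.9403] 0.01930751801250926
```

>>> step_arm --steps '[{"xyz": [-0.08, -0.08, 0], "turn": [0, 0, 0], "gripper": -1}, {"xyz": [0, 0, -0.3], "turn": [0, 0, 0], "gripper": -1}, {"xyz": [0, 0, -0.7], "turn": [0, 0, 0], "gripper": -1}, {"xyz": [0, 0, -0.8], "turn": [0, 0, 0], "gripper": -1}, {"xyz": [0, 0, -0.67], "turn": [0, 0, 0], "gripper": -1}, {"xyz": [0, 0, 0], "turn": [0, 0, 0], "gripper": -1}]'

```text
time_s: 18.03
position: [0.5486, -0.3277, 0.185]
tool_rot: [[0.081, -0.997, 0.007], [-0.997, -0.081, -0.007], [0.007, -0.007, -1.0]]
ft_force: [0.7, 0.4, -2.5]
grip_width: 0.0197
```

>>> step_arm --steps '[{"xyz": [-0.3, -0.07, 0], "turn": [0, 0, 0], "gripper": -1}, {"xyz": [-0.5, -0.115, 0], "turn": [0, 0, 0], "gripper": -1}, {"xyz": [-0.7, -0.161, 0], "turn": [0, 0, 0], "gripper": -1}, {"xyz": [-0.7, -0.161, 0], "turn": [0, 0, 0], "gripper": -1}, {"xyz": [-0.7, -0.161, 0], "turn": [0, 0, 0], "gripper": -1}, {"xyz": [-0.7, -0.161, 0], "turn": [0, 0, 0], "gripper": -1}, {"xyz": [-0.7, -0.161, 0], "turn": [0, 0, 0], "gripper": -1}, {"xyz": [-0.7, -0.161, 0], "turn": [0, 0, 0], "gripper": -1}, {"xyz": [-0.7, -0.161, 0], "turn": [0, 0, 0], "gripper": -1}, {"xyz": [-0.7, -0.161, 0], "turn": [0, 0, 0], "gripper": -1}, {"xyz": [-0.7, -0.161, 0], "turn": [0, 0, 0], "gripper": -1}, {"xyz": [-0.7, -0.161, 0], "turn": [0, 0, 0], "gripper": -1}, {"xyz": [-0.7, -0.161, 0], "turn": [0, 0, 0], "gripper": -1}, {"xyz": [-0.7, -0.161, 0], "turn": [0, 0, 0], "gripper": -1}, {"xyz": [-0.7, -0.161, 0], "turn": [0, 0, 0], "gripper": -1}, {"xyz": [-0.7, -0.161, 0], "turn": [0, 0, 0], "gripper": -1}, {"xyz": [-0.7, -0.161, 0], "turn": [0, 0, 0], "gripper": -1}, {"xyz": [-0.7, -0.161, 0], "turn": [0, 0, 0], "gripper": -1}, {"xyz": [-0.46, -0.106, 0], "turn": [0, 0, 0], "gripper": -1}, {"xyz": [-0.2, -0.046, 0], "turn": [0, 0, 0], "gripper": -1}]'

```text
time_s: 19.7
position: [0.621, 0.1909, 0.1772]
tool_rot: [[0.084, -0.996, -0.004], [-0.996, -0.084, 0.0], [-0.0, 0.003, -1.0]]
ft_force: [-0.0, 0.6, -2.9]
grip_width: 0.0194
```

>>> step_arm --steps '[{"xyz": [0, 0, 0], "turn": [0, 0, 0], "gripper": -1}, {"xyz": [0, 0, 0], "turn": [0, 0, 0], "gripper": -1}, {"xyz": [0, 0, 0], "turn": [0, 0, 0], "gripper": -1}]'

```text
time_s: 19.95
position: [0.6218, 0.1866, 0.1789]
tool_rot: [[0.08, -0.997, -0.001], [-0.997, -0.08, -0.001], [0.001, 0.001, -1.0]]
ft_force: [0.0, -0.1, -2.5]
grip_width: 0.0199
```

Run:
```python
from fit import *
s=env.observe();print(s['position'],s['tool_rot'][:,0],s['ft_force'],s['wrist_torque'],s['time_s'])
snap('scene','b1');im=cv2.imread("pics/b1.png");cv2.imwrite("pics/b1c.png",cv2.resize(im[80:290,270:480],None,fx=2.8,fy=2.8))
a=np.radians(4.46);ex=np.array([np.cos(a),np.sin(a)]);ey=np.array([-ex[1],ex[0]]);p=s['position'][:2]-[.4384,.1535];print(p@ex,p@ey)
```

```text
[0.6218 0.1866 0.1789] [ 0.0801 -0.9968  0.0005] [ 0.0019 -0.0864 -2.4739] [-0.0221 -0.1159  0.0177] 19.95
0.18546583177874726 0.018762392186823088
```

View pics/b1c.png

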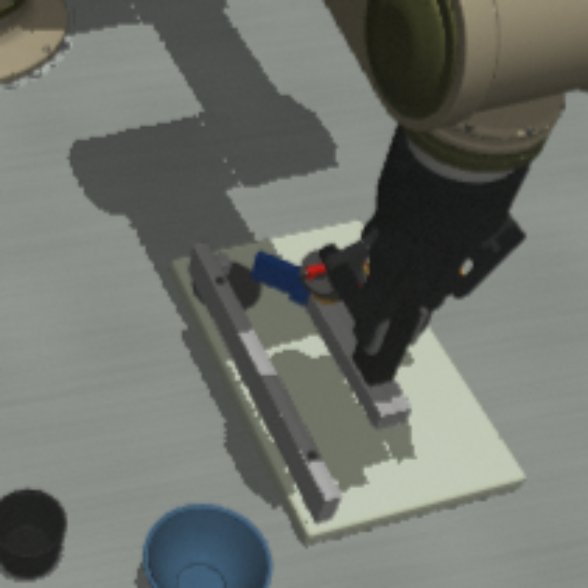

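The gauge hangs over the board, clear of the rail, with the lever flat. The fence is behind the blade's path. Lower it.

>>> step_arm --steps '[{"xyz": [-0.03, 0, 0.5], "turn": [0, 0, 0], "gripper": -1}, {"xyz": [0, 0, 0.6], "turn": [0, 0, 0], "gripper": -1}, {"xyz": [0, 0, 0.5], "turn": [0, 0, 0], "gripper": -1}, {"xyz": [0, 0, 0.3], "turn": [0, 0, 0], "gripper": -1}, {"xyz": [0, 0, 0.16], "turn": [0, 0, 0], "gripper": -1}, {"xyz": [0, 0, 0.08], "turn": [0, 0, 0], "gripper": -1}, {"xyz": [0, 0, 0], "turn": [0, 0, 0], "gripper": -1}, {"xyz": [0, 0, 0], "turn": [0, 0, 0], "gripper": -1}]'

```text
time_s: 20.67
position: [0.6224, 0.1887, 0.0949]
tool_rot: [[0.081, -0.997, 0.001], [-0.997, -0.081, 0.0], [-0.0, -0.001, -1.0]]
ft_force: [-0.1, 0.3, -2.1]
grip_width: 0.0195
```

>>> step_arm --steps '[{"xyz": [0, 0, 0.05], "turn": [0, 0, 0], "gripper": -1}, {"xyz": [0, 0, 0.035], "turn": [0, 0, 0], "gripper": -1}, {"xyz": [0.04, 0, 0], "turn": [0, 0, 0], "gripper": -1}, {"xyz": [0.04, 0, 0], "turn": [0, 0, 0], "gripper": -1}, {"xyz": [0.04, 0, 0], "turn": [0, 0, 0], "gripper": -1}, {"xyz": [0.04, 0, 0], "turn": [0, 0, 0], "gripper": -1}, {"xyz": [0, 0, 0], "turn": [0, 0, 0], "gripper": -1}, {"xyz": [0, 0, 0], "turn": [0, 0, 0], "gripper": -1}]'

```text
time_s: 21.33
position: [0.6227, 0.1826, 0.0912]
tool_rot: [[0.081, -0.997, 0.001], [-0.997, -0.081, 0.0], [-0.0, -0.001, -1.0]]
ft_force: [-0.8, 2.3, 5.1]
grip_width: 0.0195
```

>>> step_arm --steps '[{"xyz": [0.02, 0, -0.012], "turn": [0, 0, 0], "gripper": -1}, {"xyz": [0.02, 0, 0], "turn": [0, 0, 0], "gripper": -1}, {"xyz": [0.015, 0, 0], "turn": [0, 0, 0], "gripper": -1}, {"xyz": [0, 0, 0], "turn": [0, 0, 0], "gripper": -1}, {"xyz": [0, 0, 0], "turn": [0, 0, 0], "gripper": -1}]'

```text
time_s: 21.75
position: [0.6228, 0.1804, 0.0912]
tool_rot: [[0.081, -0.997, 0.0], [-0.997, -0.081, 0.0], [-0.0, -0.0, -1.0]]
ft_force: [-0.1, 3.1, 3.5]
grip_width: 0.0197
```

>>> step_arm --steps '[{"xyz": [0.015, 0, -0.008], "turn": [0, 0, 0], "gripper": -1}, {"xyz": [0.01, 0, 0], "turn": [0, 0, 0], "gripper": -1}, {"xyz": [0, 0, 0], "turn": [0, 0, 0], "gripper": -1}, {"xyz": [0, 0, 0], "turn": [0, 0, 0], "gripper": -1}]'

```text
time_s: 22.08
position: [0.6227, 0.1791, 0.0912]
tool_rot: [[0.081, -0.997, -0.0], [-0.997, -0.081, -0.0], [0.0, 0.0, -1.0]]
ft_force: [0.7, 2.4, 0.9]
grip_width: 0.0196
```

>>> step_arm --steps '[{"xyz": [0.015, 0, 0], "turn": [0, 0, 0], "gripper": -1}, {"xyz": [0.015, 0, 0], "turn": [0, 0, 0], "gripper": -1}, {"xyz": [0, 0, 0], "turn": [0, 0, 0], "gripper": -1}, {"xyz": [0, 0, 0], "turn": [0, 0, 0], "gripper": -1}]'

```text
time_s: 22.42
position: [0.6228, 0.1779, 0.0912]
tool_rot: [[0.081, -0.997, -0.0], [-0.997, -0.081, -0.0], [0.0, 0.0, -1.0]]
ft_force: [0.3, 1.1, -0.6]
grip_width: 0.0194
```

>>> step_arm --steps '[{"xyz": [0.015, 0, 0], "turn": [0, 0, 0], "gripper": -1}, {"xyz": [0.015, 0, 0], "turn": [0, 0, 0], "gripper": -1}, {"xyz": [0, 0, 0], "turn": [0, 0, 0], "gripper": -1}, {"xyz": [0, 0, 0], "turn": [0, 0, 0], "gripper": -1}]'

```text
time_s: 22.75
position: [0.6228, 0.1768, 0.0912]
tool_rot: [[0.081, -0.997, -0.0], [-0.997, -0.081, -0.0], [0.0, 0.0, -1.0]]
ft_force: [0.0, 0.3, -1.0]
grip_width: 0.0197
```

>>> step_arm --steps '[{"xyz": [0.015, 0, 0], "turn": [0, 0, 0], "gripper": -1}, {"xyz": [0.015, 0, 0], "turn": [0, 0, 0], "gripper": -1}, {"xyz": [0.015, 0, 0], "turn": [0, 0, 0], "gripper": -1}, {"xyz": [0, 0, 0], "turn": [0, 0, 0], "gripper": -1}, {"xyz": [0, 0, 0], "turn": [0, 0, 0], "gripper": -1}]'

```text
time_s: 23.17
position: [0.623, 0.175, 0.0912]
tool_rot: [[0.081, -0.997, -0.0], [-0.997, -0.081, -0.0], [0.0, 0.0, -1.0]]
ft_force: [-0.3, -0.5, -3.1]
grip_width: 0.0198
```

No contact where I expected it, so I'll look.

```bash
python3 meas.py b2
python3 - <<'E'
from fit import *
im,P,I=cloud("b2");a=np.radians(4.46);ex=np.array([np.cos(a),np.sin(a)]);ey=np.array([-ex[1],ex[0]])
q=(P[...,:2]-[.4384,.1535])@np.c_[ex,ey];x,y=q[...,0],q[...,1];Z=P[...,2]
for n,zl,zh in(("railtop",.045,.062),("stock",.034,.043)):
    m=(Z>zl)&(Z<zh)&(x>.19)&(x<.26)&(abs(y)<.04);print(n,m.sum(),np.median(Z[m]) if m.sum() else 0)
    for k in np.arange(.19,.25,.008):
        j=m&(abs(x-k)<.004)
        if j.sum()>5:print(round(k,3),np.percentile(y[j],[1,99]))
E
```

```text
[0.623  0.175  0.0912] [-0.3399 -0.5226 -3.1478] 23.1667
railtop 3263 0.0553871885344735
0.19 [-0.0249 -0.0113]
0.198 [-0.0248  0.0164]
0.206 [-0.0251 -0.0112]
0.214 [-0.025  -0.0112]
0.222 [-0.0249 -0.0112]
0.23 [-0.025  -0.0112]
0.238 [-0.025  -0.0113]
stock 2281 0.03943936490197861
0.19 [-0.0113  0.0188]
0.198 [-0.0114  0.0186]
0.206 [-0.0114  0.0186]
0.214 [-0.0113  0.019 ]
0.222 [-0.0113  0.0188]
0.23 [-0.0114 -0.0111]
0.238 [-0.0236 -0.0112]
```

View pics/b2.png

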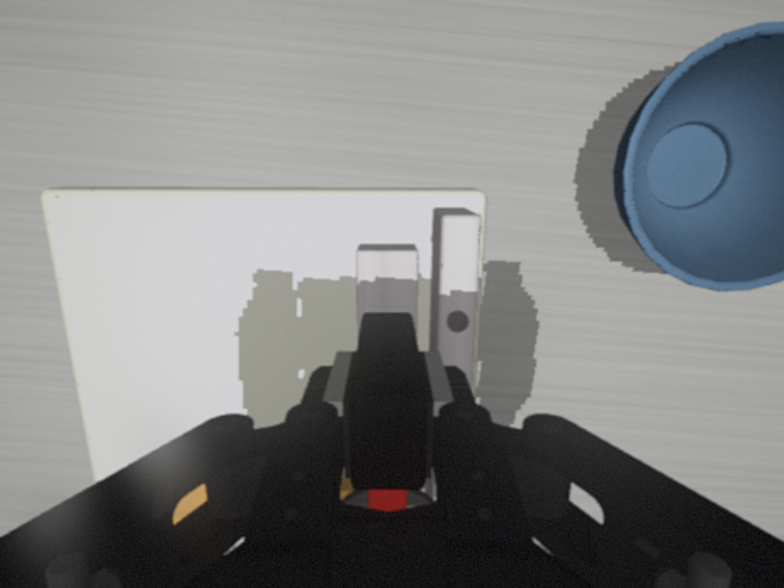

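I see my error: on the board the home pivot is at y=0, not 12. The measured gap is a consistent 6 mm, so I'll continue.

>>> step_arm --steps '[{"xyz": [0.04, 0, 0], "turn": [0, 0, 0], "gripper": -1}, {"xyz": [0.04, 0, 0], "turn": [0, 0, 0], "gripper": -1}, {"xyz": [0.04, 0, 0.005], "turn": [0, 0, 0], "gripper": -1}, {"xyz": [0.02, 0, 0], "turn": [0, 0, 0], "gripper": -1}, {"xyz": [0, 0, 0], "turn": [0, 0, 0], "gripper": -1}, {"xyz": [0, 0, 0], "turn": [0, 0, 0], "gripper": -1}]'

```text
time_s: 23.72
position: [0.6236, 0.1694, 0.0912]
tool_rot: [[0.081, -0.997, 0.0], [-0.997, -0.081, -0.0], [0.0, -0.0, -1.0]]
ft_force: [0.4, 0.4, -2.5]
grip_width: 0.0194
```

>>> step_arm --steps '[{"xyz": [0.015, 0, 0], "turn": [0, 0, 0], "gripper": -1}, {"xyz": [0.015, 0, 0], "turn": [0, 0, 0], "gripper": -1}, {"xyz": [0, 0, 0], "turn": [0, 0, 0], "gripper": -1}, {"xyz": [0, 0, 0], "turn": [0, 0, 0], "gripper": -1}]'

```text
time_s: 24.05
position: [0.6236, 0.1686, 0.0912]
tool_rot: [[0.081, -0.997, 0.0], [-0.997, -0.081, 0.0], [-0.0, -0.0, -1.0]]
ft_force: [-0.0, 0.9, -2.2]
grip_width: 0.0193
```

>>> step_arm --steps '[{"xyz": [0.02, 0, 0], "turn": [0, 0, 0], "gripper": -1}, {"xyz": [0, 0, 0], "turn": [0, 0, 0], "gripper": -1}, {"xyz": [0, 0, 0], "turn": [0, 0, 0], "gripper": -1}]'

```text
time_s: 24.3
position: [0.6237, 0.1684, 0.0912]
tool_rot: [[0.081, -0.997, 0.0], [-0.997, -0.081, 0.002], [-0.002, -0.0, -1.0]]
ft_force: [-0.0, 4.9, -2.1]
grip_width: 0.0195
```

>>> step_arm --steps '[{"xyz": [-0.008, 0.1, 0.005], "turn": [0, 0, 0], "gripper": -1}, {"xyz": [0, 0.2, 0], "turn": [0, 0, 0], "gripper": -1}, {"xyz": [0, 0.2, 0], "turn": [0, 0, 0], "gripper": -1}, {"xyz": [0, 0.2, 0], "turn": [0, 0, 0], "gripper": -1}, {"xyz": [0, 0.2, 0], "turn": [0, 0, 0], "gripper": -1}, {"xyz": [0, 0.2, 0], "turn": [0, 0, 0], "gripper": -1}, {"xyz": [0, 0.2, 0], "turn": [0, 0, 0], "gripper": -1}, {"xyz": [0, 0.1, 0], "turn": [0, 0, 0], "gripper": -1}, {"xyz": [0, 0, 0], "turn": [0, 0, 0], "gripper": -1}]'

```text
time_s: 25.05
position: [0.5678, 0.164, 0.0915]
tool_rot: [[0.081, -0.997, 0.002], [-0.997, -0.081, 0.001], [-0.001, -0.002, -1.0]]
ft_force: [0.6, 4.4, -0.8]
grip_width: 0.0196
```

>>> step_arm --steps '[{"xyz": [-0.005, 0.12, 0], "turn": [0, 0, 0], "gripper": -1}, {"xyz": [0, 0.15, 0], "turn": [0, 0, 0], "gripper": -1}, {"xyz": [0, 0.15, 0], "turn": [0, 0, 0], "gripper": -1}, {"xyz": [0, 0.15, 0], "turn": [0, 0, 0], "gripper": -1}, {"xyz": [0, 0.15, 0], "turn": [0, 0, 0], "gripper": -1}, {"xyz": [0, 0.15, 0], "turn": [0, 0, 0], "gripper": -1}, {"xyz": [0, 0.15, 0], "turn": [0, 0, 0], "gripper": -1}, {"xyz": [0, 0.08, 0], "turn": [0, 0, 0], "gripper": -1}, {"xyz": [0, 0, 0], "turn": [0, 0, 0], "gripper": -1}]'

```text
time_s: 25.8
position: [0.5243, 0.1606, 0.0915]
tool_rot: [[0.081, -0.997, 0.002], [-0.997, -0.081, 0.001], [-0.001, -0.002, -1.0]]
ft_force: [1.2, 5.1, 0.0]
grip_width: 0.0196
```

>>> step_arm --steps '[{"xyz": [-0.004, 0.05, 0], "turn": [0, 0, 0], "gripper": -1}, {"xyz": [0, 0.05, 0], "turn": [0, 0, 0], "gripper": -1}, {"xyz": [0, 0.05, 0], "turn": [0, 0, 0], "gripper": -1}, {"xyz": [0, 0.04, 0], "turn": [0, 0, 0], "gripper": -1}, {"xyz": [0, 0, 0], "turn": [0, 0, 0], "gripper": -1}]'

```text
time_s: 26.22
position: [0.5173, 0.1601, 0.0916]
tool_rot: [[0.081, -0.997, 0.003], [-0.997, -0.081, 0.001], [-0.001, -0.003, -1.0]]
ft_force: [2.0, 5.6, -1.2]
grip_width: 0.0196
```

>>> step_arm --steps '[{"xyz": [0, 0.02, 0], "turn": [0, 0, 0], "gripper": -1}, {"xyz": [0, 0.02, 0], "turn": [0, 0, 0], "gripper": -1}, {"xyz": [0, 0, 0], "turn": [0, 0, 0], "gripper": -1}, {"xyz": [0, 0, 0], "turn": [0, 0, 0], "gripper": -1}]'

```text
time_s: 26.55
position: [0.5161, 0.1599, 0.0916]
tool_rot: [[0.081, -0.997, 0.004], [-0.997, -0.081, 0.001], [-0.001, -0.004, -1.0]]
ft_force: [3.6, 5.2, -0.9]
grip_width: 0.0196
```

>>> step_arm --steps '[{"xyz": [-0.005, 0.02, 0], "turn": [0, 0, 0], "gripper": -1}, {"xyz": [0, 0.02, 0], "turn": [0, 0, 0], "gripper": -1}, {"xyz": [0, 0.02, 0], "turn": [0, 0, 0], "gripper": -1}, {"xyz": [0, 0, 0], "turn": [0, 0, 0], "gripper": -1}, {"xyz": [0, 0, 0], "turn": [0, 0, 0], "gripper": -1}]'

```text
time_s: 26.97
position: [0.5135, 0.1598, 0.0916]
tool_rot: [[0.081, -0.997, 0.003], [-0.997, -0.081, 0.001], [-0.001, -0.003, -1.0]]
ft_force: [3.2, 4.5, -1.9]
grip_width: 0.0193
```

>>> step_arm --steps '[{"xyz": [0, 0.02, 0], "turn": [0, 0, 0], "gripper": -1}, {"xyz": [0, 0.015, 0], "turn": [0, 0, 0], "gripper": -1}, {"xyz": [0, 0, 0], "turn": [0, 0, 0], "gripper": -1}, {"xyz": [0, 0, 0], "turn": [0, 0, 0], "gripper": -1}]'

```text
time_s: 27.3
position: [0.5124, 0.1597, 0.0917]
tool_rot: [[0.081, -0.997, 0.004], [-0.997, -0.081, 0.001], [-0.001, -0.004, -1.0]]
ft_force: [4.2, 4.2, -0.8]
grip_width: 0.0195
```

>>> step_arm --steps '[{"xyz": [0, 0.015, 0], "turn": [0, 0, 0], "gripper": -1}, {"xyz": [0, 0.01, 0], "turn": [0, 0, 0], "gripper": -1}, {"xyz": [0, 0, 0], "turn": [0, 0, 0], "gripper": -1}, {"xyz": [0, 0, 0], "turn": [0, 0, 0], "gripper": -1}]'

```text
time_s: 27.63
position: [0.5122, 0.1597, 0.0919]
tool_rot: [[0.081, -0.997, 0.006], [-0.997, -0.081, 0.001], [-0.001, -0.006, -1.0]]
ft_force: [7.1, 5.3, -1.8]
grip_width: 0.0195
```

>>> step_arm --steps '[{"xyz": [0, 0.008, 0.012], "turn": [0, 0, 0], "gripper": -1}, {"xyz": [0, 0, 0], "turn": [0, 0, 0], "gripper": -1}, {"xyz": [0, 0, 0], "turn": [0, 0, 0], "gripper": -1}]'

```text
time_s: 27.88
position: [0.5123, 0.1597, 0.0918]
tool_rot: [[0.081, -0.997, 0.007], [-0.997, -0.081, 0.001], [-0.001, -0.007, -1.0]]
ft_force: [6.6, 5.3, 1.1]
grip_width: 0.0197
```

>>> step_arm --steps '[{"xyz": [-0.006, -0.018, 0], "turn": [0, 0, 0], "gripper": -1}, {"xyz": [0, 0, 0], "turn": [0, 0, 0], "gripper": -1}, {"xyz": [0, 0, 0], "turn": [0, 0, 0], "gripper": 1}, {"xyz": [0, 0, 0], "turn": [0, 0, 0], "gripper": 1}, {"xyz": [0, 0, 0], "turn": [0, 0, 0], "gripper": 1}, {"xyz": [0, 0, 0], "turn": [0, 0, 0], "gripper": 1}, {"xyz": [0, 0, 0], "turn": [0, 0, 0], "gripper": 1}, {"xyz": [0, 0, 0], "turn": [0, 0, 0], "gripper": 1}, {"xyz": [0, 0, -0.4], "turn": [0, 0, 0], "gripper": 1}, {"xyz": [0, 0, -0.7], "turn": [0, 0, 0], "gripper": 1}, {"xyz": [0, 0, -0.8], "turn": [0, 0, 0], "gripper": 1}, {"xyz": [0, 0, -0.8], "turn": [0, 0, 0], "gripper": 1}, {"xyz": [0, -0.4, -0.8], "turn": [0, 0, 0], "gripper": 1}, {"xyz": [0, -0.4, -0.7], "turn": [0, 0, 0], "gripper": 1}, {"xyz": [0, 0, 0], "turn": [0, 0, 0], "gripper": 1}, {"xyz": [0, 0, 0], "turn": [0, 0, 0], "gripper": 1}]'

```text
time_s: 29.22
position: [0.5429, 0.1621, 0.2593]
tool_rot: [[0.081, -0.997, 0.002], [-0.997, -0.081, 0.0], [0.0, -0.002, -1.0]]
ft_force: [-0.6, 0.8, -0.8]
grip_width: 0.0851
```

```bash
python3 meas.py b3
python3 - <<'E'
from fit import *
im,P,I=cloud("b3");P=P-[0,0,.0013];a=np.radians(4.46);ex=np.array([np.cos(a),np.sin(a)]);ey=np.array([-ex[1],ex[0]])
Q=(P[...,:2]-[.4384,.1535])@np.c_[ex,ey];x,y=Q[...,0],Q[...,1];z=P[...,2]-.02
hsv=cv2.cvtColor(im,cv2.COLOR_RGB2HSV);H,S,V=cv2.split(hsv)
R=lambda m:(m.sum(),cv2.minAreaRect(Q[m].astype(np.float32)*1000))
def ed(m,al,si):
    e=edge(Q[m],np.array(al,float),np.array(si,float),.003);e=e[2:-2];an,c=line(e);return an%180,c,len(e)
print("handle",R((z>.085)&(z<.094)&(V<90)&(abs(x-.074)<.03)&(abs(y)<.03)))
m=(z>.048-.02)&(z<.062)&(x>.15)&(abs(y+.018)<.012);print("rail inner y",np.percentile(y[m],99))
m=(z>.013)&(z<.023)&(x>.09)&(x<.13)&(abs(y)<.02);print("stock",np.percentile(y[m],[1,99]),np.percentile(x[m],99))
b=(z>.022)&(z<.033)&(H>12)&(H<35)&(S>100)&(y>.03)&(y<.12)&(abs(x)<.06);print("blade",R(b),"front",ed(b,[0,1],[1,0]),"back",ed(b,[0,1],[-1,0]))
f=(H>95)&(H<130)&(S>110)&(z>.028)&(z<.042)&(abs(x)<.1)&(y>.02)&(y<.13);print("fence",R(f))
f2=f&(y>.055);print("fence front",ed(f2,[0,1],[1,0]),"back",ed(f2,[0,1],[-1,0]))
m=((H<6)|(H>174))&(S>150)&(abs(y)<.03)&(z<.12)&(z>.03);print("red z",np.percentile(z[m],[2,50,98]))
E
```

```text
[0.5429 0.1621 0.2593] [-0.6421  0.7593 -0.8436] 29.2167
handle (np.int64(703), ((74.19300842285156, 15.308311462402344), (19.248104095458984, 28.357301712036133), 89.86176300048828))
rail inner y -0.01126047283740517
stock [-0.0089  0.0154] 0.1121427631914854
blade (np.int64(394), ((2.879362106323242, 44.95066452026367), (29.16099739074707, 24.275522232055664), 86.64078521728516)) front (np.float32(88.25654), array([0.0147, 0.045 ], dtype=float32), 6) back (np.float32(85.55549), array([-0.0085,  0.0445], dtype=float32), 6)
fence (np.int64(316), ((-14.738662719726562, 60.164852142333984), (67.08163452148438, 12.920839309692383), 86.36412048339844))
fence front (np.float32(86.2816), array([-0.0078,  0.0754], dtype=float32), 10) back (np.float32(81.26556), array([-0.0178,  0.0752], dtype=float32), 10)
red z [0.0478 0.0532 0.056 ]
```

View pics/b3.png

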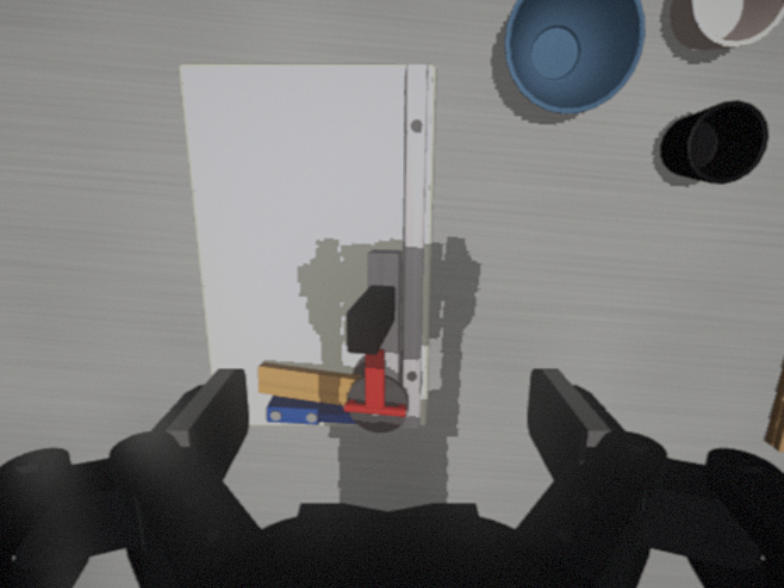

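The gauge looks rolled toward the blade side: the handle top is at y≈+15 and leans visibly. I'll measure the tilt.

Run:
```python
from fit import *
im,P,I=cloud("b3");P=P-[0,0,.0013];a=np.radians(4.46);ex=np.array([np.cos(a),np.sin(a)]);ey=np.array([-ex[1],ex[0]])
Q=(P[...,:2]-[.4384,.1535])@np.c_[ex,ey];x,y=Q[...,0],Q[...,1];z=P[...,2]-.02
hsv=cv2.cvtColor(im,cv2.COLOR_RGB2HSV);H,S,V=cv2.split(hsv)
def pl(n,m):
    p=np.c_[x[m],y[m],z[m]]
    for _ in range(3):
        A=np.c_[p[:,:2],np.ones(len(p))];c=np.linalg.lstsq(A,p[:,2],rcond=None)[0];r=p[:,2]-A@c;p=p[abs(r)<.0025]
    print(n,len(p),"slope x,y deg",np.degrees(np.arctan(c[:2])),"x",np.percentile(p[:,0],[1,99]),"y",np.percentile(p[:,1],[1,99]),"z",np.percentile(p[:,2],[1,50,99]))
pl("stock end",(x>.09)&(x<.112)&(abs(y-.003)<.011)&(z>.005)&(z<.035))
pl("blade",(H>12)&(H<35)&(S>100)&(y>.03)&(y<.13)&(abs(x)<.06)&(z>.0)&(z<.045))
pl("handle",(z>.07)&(z<.1)&(V<90)&(abs(x-.074)<.03)&(abs(y)<.03))
pl("lever",((H<6)|(H>174))&(S>150)&(x>.015)&(x<.045)&(z>.03)&(z<.07))
pl("board",(x>.13)&(x<.2)&(y>.03)&(y<.12))
pl("fence",(H>95)&(H<130)&(S>110)&(abs(x)<.1)&(y>.02)&(y<.13))
```

```text
stock end 431 slope x,y deg [  0.1644 -10.2356] x [0.0903 0.1118] y [-0.0077  0.0133] z [0.0168 0.0202 0.0224]
blade 1248 slope x,y deg [-0.6838 -9.9446] x [-0.0078  0.0174] y [0.0312 0.1036] z [0.013  0.0198 0.0265]
handle 355 slope x,y deg [-9.0151  8.3828] x [0.0612 0.0881] y [0.0057 0.0247] z [0.0854 0.0902 0.0921]
lever 303 slope x,y deg [-0.0565 -9.0188] x [0.0153 0.044 ] y [0.0034 0.0156] z [0.0512 0.0534 0.0552]
board 5800 slope x,y deg [ 0.0303 -0.0049] x [0.1307 0.1991] y [0.0309 0.1191] z [-0.0017  0.0001  0.0019]
fence 53 slope x,y deg [ 65.8783 -12.6726] x [-0.02    0.0977] y [0.0292 0.0935] z [0.0293 0.0338 0.2872]
```

Confirmed: it's rolled 10° onto the blade tip. It is only marginally stable and was kicked on release. The stock's foot edge hasn't moved (y≈12.3). I'll regrasp at the home pose, which squares the handle upright, then seat it and release more gently.

>>> step_arm --steps '[{"xyz": [0, 0.4, 0], "turn": [0, 0, 0], "gripper": 1}, {"xyz": [0, 0.365, 0.3], "turn": [0, 0, 0], "gripper": 1}, {"xyz": [0, 0, 0.8], "turn": [0, 0, 0], "gripper": 1}, {"xyz": [0, 0, 0.8], "turn": [0, 0, 0], "gripper": 1}, {"xyz": [0, 0, 0.8], "turn": [0, 0, 0], "gripper": 1}, {"xyz": [0, 0, 0.7], "turn": [0, 0, 0], "gripper": 1}, {"xyz": [0, 0, 0.5], "turn": [0, 0, 0], "gripper": 1}, {"xyz": [0, 0, 0.28], "turn": [0, 0, 0], "gripper": 1}, {"xyz": [0, 0, 0], "turn": [0, 0, 0], "gripper": 1}, {"xyz": [0, 0, 0], "turn": [0, 0, 0], "gripper": 1}]'

```text
time_s: 30.1
position: [0.5108, 0.1595, 0.0904]
tool_rot: [[0.081, -0.997, -0.003], [-0.997, -0.081, -0.0], [0.0, 0.003, -1.0]]
ft_force: [0.6, 1.0, -0.9]
grip_width: 0.0853
```

Close slowly in stages with a low squeeze.

>>> step_arm --steps '[{"xyz": [0, -0.03, 0], "turn": [0, 0, 0], "gripper": 0.3}, {"xyz": [0, 0, 0], "turn": [0, 0, 0], "gripper": 0}, {"xyz": [0, 0, 0], "turn": [0, 0, 0], "gripper": -0.2}, {"xyz": [0, 0, 0], "turn": [0, 0, 0], "gripper": -0.3}, {"xyz": [0, 0, 0], "turn": [0, 0, 0], "gripper": -0.4}, {"xyz": [0, 0, 0], "turn": [0, 0, 0], "gripper": -0.45}, {"xyz": [0, 0, 0], "turn": [0, 0, 0], "gripper": -0.5}, {"xyz": [0, 0, 0], "turn": [0, 0, 0], "gripper": -0.55}, {"xyz": [0, 0, 0], "turn": [0, 0, 0], "gripper": -0.6}, {"xyz": [0, 0, 0], "turn": [0, 0, 0], "gripper": -1}, {"xyz": [0, 0, 0], "turn": [0, 0, 0], "gripper": -1}, {"xyz": [0, 0, 0], "turn": [0, 0, 0], "gripper": -1}, {"xyz": [0, 0, 0], "turn": [0, 0, 0], "gripper": -1}, {"xyz": [0, 0, 0], "turn": [0, 0, 0], "gripper": -1}]'

```text
time_s: 31.27
position: [0.513, 0.16, 0.0915]
tool_rot: [[0.081, -0.997, 0.0], [-0.997, -0.081, 0.001], [-0.0, -0.0, -1.0]]
ft_force: [-1.1, 4.5, 5.1]
grip_width: 0.0193
```

>>> step_arm --steps '[{"xyz": [0, 0.02, 0], "turn": [0, 0, 0], "gripper": -1}, {"xyz": [0, 0.015, 0], "turn": [0, 0, 0], "gripper": -1}, {"xyz": [0, 0, 0], "turn": [0, 0, 0], "gripper": -1}, {"xyz": [0, 0, 0], "turn": [0, 0, 0], "gripper": -1}]'

```text
time_s: 31.6
position: [0.5128, 0.1599, 0.0917]
tool_rot: [[0.081, -0.997, 0.003], [-0.997, -0.081, 0.001], [-0.001, -0.003, -1.0]]
ft_force: [3.1, 6.1, 2.9]
grip_width: 0.0195
```

Run:
```python
from fit import *
s=env.observe();print(s['position'],s['ft_force'],s['wrist_torque'])
snap('scene','b4');im=cv2.imread("pics/b4.png");cv2.imwrite("pics/b4c.png",cv2.resize(im[120:290,320:470],None,fx=3.5,fy=3.5))
```

```text
[0.5128 0.1599 0.0917] [3.1339 6.0572 2.8733] [ 1.1094 -0.5241 -0.141 ]
```

View pics/b4c.png

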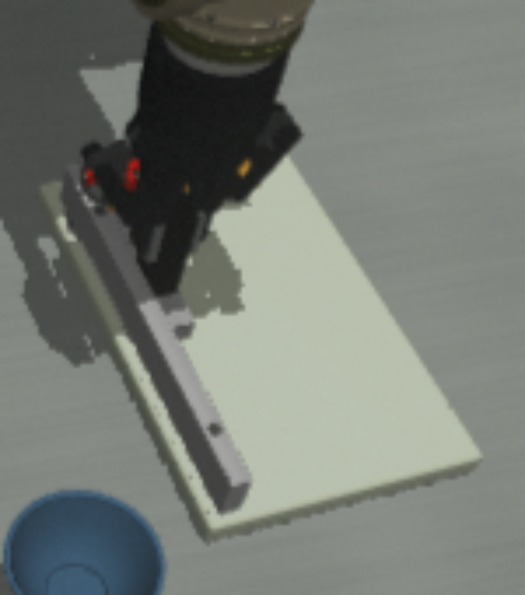

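>>> step_arm --steps '[{"xyz": [0, 0.012, 0], "turn": [0, 0, 0], "gripper": -1}, {"xyz": [0, 0, 0], "turn": [0, 0, 0], "gripper": -1}, {"xyz": [0, 0, 0], "turn": [0, 0, 0], "gripper": -1}]'

```text
time_s: 31.9
position: [0.5127, 0.1599, 0.0918]
tool_rot: [[0.081, -0.997, 0.004], [-0.997, -0.081, 0.001], [-0.001, -0.004, -1.0]]
ft_force: [4.3, 5.0, 1.6]
grip_width: 0.0193
```

>>> step_arm --steps '[{"xyz": [-0.015, -0.02, 0.015], "turn": [0, 0, 0], "gripper": -1}, {"xyz": [0, 0, 0], "turn": [0, 0, 0], "gripper": -1}, {"xyz": [0, 0, 0], "turn": [0, 0, 0], "gripper": -1}]'

```text
time_s: 32.15
position: [0.513, 0.1601, 0.0915]
tool_rot: [[0.081, -0.997, 0.003], [-0.997, -0.081, -0.0], [0.0, -0.003, -1.0]]
ft_force: [2.8, 2.6, 7.5]
grip_width: 0.0197
```

>>> step_arm --steps '[{"xyz": [-0.006, 0, -0.005], "turn": [0, 0, 0], "gripper": -0.52}, {"xyz": [0, 0, 0], "turn": [0, 0, 0], "gripper": -0.5}, {"xyz": [0, 0, 0], "turn": [0, 0, 0], "gripper": -0.48}, {"xyz": [0, 0, 0], "turn": [0, 0, 0], "gripper": -0.46}, {"xyz": [0, 0, 0], "turn": [0, 0, 0], "gripper": -0.44}, {"xyz": [0, 0, 0], "turn": [0, 0, 0], "gripper": -0.4}, {"xyz": [0, 0, 0], "turn": [0, 0, 0], "gripper": -0.35}, {"xyz": [0, 0, 0], "turn": [0, 0, 0], "gripper": -0.3}, {"xyz": [0, 0, 0], "turn": [0, 0, 0], "gripper": -0.2}, {"xyz": [0, 0, 0], "turn": [0, 0, 0], "gripper": 0}, {"xyz": [0, 0, 0], "turn": [0, 0, 0], "gripper": 0.4}, {"xyz": [0, 0, 0], "turn": [0, 0, 0], "gripper": 1}, {"xyz": [0, 0, 0], "turn": [0, 0, 0], "gripper": 1}, {"xyz": [0, 0, 0], "turn": [0, 0, 0], "gripper": 1}]'

```text
time_s: 33.32
position: [0.5119, 0.1605, 0.0909]
tool_rot: [[0.081, -0.997, 0.0], [-0.997, -0.081, 0.0], [-0.0, -0.0, -1.0]]
ft_force: [-0.5, -1.7, 0.7]
grip_width: 0.0851
```

>>> step_arm --steps '[{"xyz": [0, 0, -0.3], "turn": [0, 0, 0], "gripper": 1}, {"xyz": [0, 0, -0.6], "turn": [0, 0, 0], "gripper": 1}, {"xyz": [0, 0, -0.8], "turn": [0, 0, 0], "gripper": 1}, {"xyz": [0, 0, -0.8], "turn": [0, 0, 0], "gripper": 1}, {"xyz": [0, -0.4, -0.8], "turn": [0, 0, 0], "gripper": 1}, {"xyz": [0, -0.4, -0.7], "turn": [0, 0, 0], "gripper": 1}, {"xyz": [0, 0, 0], "turn": [0, 0, 0], "gripper": 1}, {"xyz": [0, 0, 0], "turn": [0, 0, 0], "gripper": 1}]'

```text
time_s: 33.98
position: [0.5444, 0.1631, 0.2518]
tool_rot: [[0.081, -0.997, 0.003], [-0.997, -0.081, 0.0], [0.0, -0.003, -1.0]]
ft_force: [0.1, -0.5, 0.3]
grip_width: 0.0855
```

```bash
cat > bm.py <<'E'
from fit import *
import sys
s=env.observe();print(s['position'],s['ft_force'],s['time_s'])
f=sys.argv[1];snap('wrist',f)
im,P,I=cloud(f);P=P-[0,0,.0013];a=np.radians(4.46);ex=np.array([np.cos(a),np.sin(a)]);ey=np.array([-ex[1],ex[0]])
Q=(P[...,:2]-[.4384,.1535])@np.c_[ex,ey];x,y=Q[...,0],Q[...,1];z=P[...,2]-.02
hsv=cv2.cvtColor(im,cv2.COLOR_RGB2HSV);H,S,V=cv2.split(hsv)
def pl(n,m):
    p=np.c_[x[m],y[m],z[m]]
    for _ in range(3):
        A=np.c_[p[:,:2],np.ones(len(p))];c=np.linalg.lstsq(A,p[:,2],rcond=None)[0];r=p[:,2]-A@c;p=p[abs(r)<.0025]
    r=cv2.minAreaRect(p[:,:2].astype(np.float32)*1000)
    print(n,len(p),"slope",np.degrees(np.arctan(c[:2])),"x",np.percentile(p[:,0],[1,99]),"y",np.percentile(p[:,1],[1,99]),"z",np.percentile(p[:,2],50),"rect",np.round(r[1],1),round(r[2],2))
pl("stock end",(x>.09)&(x<.112)&(abs(y-.003)<.013)&(z>.005)&(z<.035))
pl("blade",(H>12)&(H<35)&(S>100)&(y>.03)&(y<.13)&(abs(x)<.06)&(z>.0)&(z<.045))
pl("handle top",(z>.084)&(z<.095)&(V<90)&(abs(x-.074)<.03)&(abs(y)<.03))
pl("lever",((H<6)|(H>174))&(S>150)&(x>.015)&(x<.045)&(z>.03)&(z<.07))
pl("fence",(H>95)&(H<130)&(S>110)&(abs(x)<.1)&(y>.02)&(y<.13)&(z>.02)&(z<.045))
def ed(n,m,si):
    e=edge(Q[m],np.array([0,1.]),np.array(si,float),.003)[1:-1];an,c=line(e);print(n,an%180,c,len(e))
b=(H>12)&(H<35)&(S>100)&(y>.035)&(y<.1)&(abs(x)<.06)&(z>.023)&(z<.034)
ed("blade front",b,[1,0]);ed("blade back",b,[-1,0])
f=(H>95)&(H<130)&(S>110)&(z>.028)&(z<.042)&(abs(x)<.1)&(y>.055)&(y<.13);ed("fence front",f,[1,0])
E
python3 bm.py b5
```

```text
[0.5444 0.1631 0.2518] [ 0.1477 -0.523   0.2533] 33.9833
stock end 460 slope [-0.9387 -0.2432] x [0.0902 0.1119] y [-0.0099  0.0119] z 0.018099604430538357 rect [22.  21.8] 0.14
blade 1363 slope [-0.9727 -0.0603] x [-0.0083  0.0173] y [0.0303 0.0997] z 0.02890504773166373 rect [70.8 24.8] 86.63
handle top 704 slope [-0.3918  1.0383] x [0.0608 0.0881] y [-0.0089  0.0098] z 0.0900669158635198 rect [18.9 28.2] 89.8
lever 320 slope [-0.2822  0.2685] x [0.0156 0.0437] y [-0.0057  0.0062] z 0.05201064135412513 rect [28.9 12.9] 0.59
fence 349 slope [1.7661 4.0155] x [-0.0222 -0.0067] y [0.023  0.0935] z 0.03374386879706552 rect [73.4 13.7] 86.3
blade front 86.32005 [0.0162 0.0677] 21
blade back 86.25025 [-0.0071  0.0681] 21
fence front 86.64697 [-0.0075  0.0731] 12
```

It's level now. One more check of the yaw relative to each rail, using images I already have.

Run:
```python
from fit import *
a=np.radians(4.46);ex=np.array([np.cos(a),np.sin(a)]);ey=np.array([-ex[1],ex[0]])
def ed(Q,m,al,si,n):
    e=edge(Q[m],np.array(al,float),np.array(si,float),.003)[1:-1];an,c=line(e);print(n,round(float((an+20)%180-20),2),c,len(e))
for f,C,zf,yo,px in(("t5",[.4584,-.348],.01,.012,.0125),("b3",[.4384,.1535],.02,0,0),("b5",[.4384,.1535],.02,0,0)):
    im,P,I=cloud(f);P=P-[0,0,.0013];Q=(P[...,:2]-C)@np.c_[ex,ey];Q=Q-[px,yo];x,y=Q[...,0],Q[...,1];z=P[...,2]-zf
    S=cv2.cvtColor(im,cv2.COLOR_RGB2HSV)[...,1];H=cv2.cvtColor(im,cv2.COLOR_RGB2HSV)[...,0]
    print(f)
    m=(z>.03)&(z<.038)&(abs(y+.018)<.016)&(x>.06)&(x<.215);ed(Q,m,[1,0],[0,1],"rail in");ed(Q,m,[1,0],[0,-1],"rail out")
    m=(z>.014)&(z<.022)&(y>0)&(y<.02)&(S<80)&(((x>.03)&(x<.058))|((x>.092)&(x<.112)));ed(Q,m,[1,0],[0,1],"stock left")
    m=(z>.022)&(z<.033)&(H>12)&(H<35)&(S>100)&(y>.03)&(y<.095)&(x>-.002)&(x<.04);ed(Q,m,[0,1],[1,0],"blade front")
    m=(z>.085)&(z<.094)&(abs(x-.074)<.03)&(abs(y)<.03);ed(Q,m,[1,0],[0,1],"handle L");ed(Q,m,[1,0],[0,-1],"handle R")
```

```text
t5
rail in 0.03 [ 0.1592 -0.0122] 50
rail out -0.05 [ 0.1378 -0.0255] 50
stock left -0.19 [0.1011 0.0119] 6
blade front 86.56 [0.0157 0.0606] 20
handle L -0.12 [0.0751 0.0097] 8
handle R 0.68 [ 0.075  -0.0092] 8
b3
rail in 0.39 [ 0.1646 -0.0116] 50
rail out -0.01 [ 0.1378 -0.0248] 50
stock left 10.18 [0.075 0.011] 11
blade front 87.38 [0.0147 0.0447] 8
handle L -1.39 [0.0743 0.0257] 8
handle R -0.04 [0.0751 0.0057] 8
b5
rail in -0.01 [ 0.1331 -0.0116] 50
rail out 0.05 [ 0.138  -0.0248] 50
stock left -0.44 [0.1024 0.0119] 6
blade front 86.47 [0.016  0.0632] 20
handle L -0.21 [0.0755 0.0107] 8
handle R 0.73 [ 0.0749 -0.0089] 8
```

Blade-to-rail angle matches between tray (86.56°) and board (86.47°), and the stock is seated on the rail and stop. The arm is clear, so I'll hand in.

```bash
python3 -c "
from rig import env,order
print(order.close_job());print(env.observe()['time_s'])"
```

```text
the job is handed in; nothing more can be done
None
the job is handed in; nothing more can be done
```

I handed the job in at about 34 s. The gauge lies released and level on the white board, with its stock on the metal rail and its round end at the stop. The blade has swung the blue fence round with it, and the lever is locked flat.

- **Tray:** I slid the gauge home with about 10 N at most. I pressed the lever flat with about 14 N; its top then measured 52 mm above the gauge's underside. The divider measured the same before and after, within about 0.5°.
- **Angles:** The blade sits 86.6° from the rail in the tray and 86.5° on the board. The fence reads 86.3–86.65°. The divider itself measured 87.1°, about 0.5° more than the blade and fence; I put that down to measuring short edges.
- **Fence contact:** The final images show a blade-to-fence gap of at most about 0.7 mm, which is at the limit of what they resolve. I could not confirm a tighter fit.
- **Problem on the board:** On my first release the gauge rolled 10° onto its blade tip. I re-gripped it, which squared it upright, pushed it home again, seated it and let go more slowly. The last measurement shows it level to within about 1°.
- **Bowls and cup:** I kept my path away from them, but did not measure their positions again afterwards.

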